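# Load the autosampler tray from the vial rack in run order

### The job

Load the autosampler tray with the four vials from the blue wire rack, one at a time and each straight into its well, so that they keep their run order: as you face the bench, the leftmost vial in the rack goes into the well at the tray's red end, the next vial into the next well, and so on, so that the rightmost vial ends farthest from the red end. Lift each vial straight out of the rack, carry it upright and lower it into its well before you let go, so that it stands upright and fully down. Leave the bottle, the beaker and the jar standing where they are.

Things in the scene. Friction and masses are not known exactly. Their poses are not given: they have to be found in the camera images.
- rack: blue wire rack, 96 (x) x 251 (y) x 61 mm, fixed. Origin under its centre on the worktop, x across, y along it to the robot's left (+-25 deg). The vials stand in its middle row, every other cell, at x = 0, y = +0.109, +0.047, -0.015, -0.077 m (left to right, facing the bench). A standing vial's bottom is 4 mm above the worktop; the cells fit closely: lift 60 mm straight up to clear the wires
- tray: aluminium autosampler tray, 252x66x55 mm, fixed. Origin on the worktop under the row's middle; x along the row to the red nosed end (red from x = +0.11 to +0.137 m). Grey wells one to four at x = +0.084, +0.028, -0.028, -0.084 m, y = 0: cups 35 mm inside, flared from 39 mm up to 49 mm wide at the 55 mm high rim; cup floor (vial's bottom at rest) 12 mm high. Open fingers across the row
- vial_black: 40 ml screw-cap vial, clear glass, black cap, 27.4 mm in diameter (cap 24.4 mm, the top 15 mm), 95 mm tall, about 40 g, loose. Origin at the centre of its bottom, z up its axis. Starts upright in any one of the rack's four used places. Grasp from above by cap and shoulder, fingers across the row
- vial_blue: 40 ml screw-cap vial, clear glass, dark blue cap, 27.4 mm in diameter (cap 24.4 mm, the top 15 mm), 95 mm tall, about 40 g, loose. Origin at the centre of its bottom, z up its axis. Starts upright in any one of the rack's four used places. Grasp from above by cap and shoulder, fingers across the row
- vial_red: 40 ml screw-cap vial, clear glass, red cap, 27.4 mm in diameter (cap 24.4 mm, the top 15 mm), 95 mm tall, about 40 g, loose. Origin at the centre of its bottom, z up its axis. Starts upright in any one of the rack's four used places. Grasp from above by cap and shoulder, fingers across the row
- vial_amber: 40 ml screw-cap vial, brown (amber) glass, white cap, 27.4 mm in diameter (cap 24.4 mm, the top 15 mm), 95 mm tall, about 40 g, loose. Origin at the centre of its bottom, z up its axis. Starts upright in any one of the rack's four used places. Grasp from above by cap and shoulder, fingers across the row
- bottle: bystander: small amber bottle with black cap, 52 mm in diameter, 105 mm tall, loose, stands beyond the work in the middle. Origin at the centre of its bottom
- beaker: bystander: clear beaker, 55 mm in diameter, 66 mm tall, loose, stands beyond the work in the middle. Origin at the centre of its bottom
- jar: bystander: low white jar with screw lid, 58 mm in diameter, 50 mm tall, loose, stands in front of the work in the middle. Origin at the centre of its bottom
Mind the look-alikes: they are no part of the job. What is shaped like the vial_blue but green or yellow is not meant.

How it is judged:
By the outcome, as a careful person would: the job done as asked, in the order asked, and still so for the second after the job is handed in, with the robot touching nothing.
It also fails if it takes over 120 s, if anything falls off the work surface, if the arm or the gripper's body presses on something with over 40 N, if the wrist force passes 120 N, or if a joint passes its speed limit or range.

### The arm

A 6-joint arm with a two-finger parallel gripper is mounted at the origin on a cart in front of the work surface, level with it; the furniture and walls round the work are solid. World frame = base frame: x ahead of the robot, y to its left, z up, the work surface at z = 0. Lengths are in m, angles in degrees, forces in N, time in s.
With the tool pointing down it reaches from about 0.3 to 0.75 m from the base axis. Payload 8.5 kg.
Tool frame: the origin (TCP) lies at the very end of the fingers, on their centre line; the grasp point (between the pads) lies 19 mm behind it (hold_point_z is the distance from the TCP to the grasp point, in m); z points along the fingers, y is the direction in which the jaws open and shut (so a half turn about z gives the same grasp; the last joint's range is limited). The gripper opens to 85 mm and grips with 20 to 120 N. Pads are 22 mm wide; open, the fingers measure 114 mm over their backs; the gripper's body (76 mm by 85 mm) begins 54 mm behind the grasp point. The pads swing forward as they close: fully open they stand 13 mm farther back than shut.
Start: joints at [63.925, 21.807, 74.336, -0, 83.858, -12.336], TCP at [0.131, 0.534, 0.231] pointing down, gripper open.
Joint ranges: [-178.18, 178.18], [-50.72, 133.34], [12.68, 142.11], [-81.47, 261.47], [9.98, 163.14], [-165.26, 165.26]. Speed limits (degrees/s): [136.94, 136.94, 180, 180, 180, 180].

### API

Orientations are given as a 3x3 rotation matrix whose columns are the frame's x, y, z axes.
In Python, from rig import observe, get_image, close_job, hold_point_z gives the robot as it stands. The module is installed in compiled form; this text tells all that it offers.
- The arm moves only by the tool jog_arm, never from a script. Its arguments are lists of equal length, an entry for each row: "travel": the shift along the world's x, y, z in m, a list of three; "dr": the turn, a rotation vector about the world's x, y, z in rad, a list of three. In form: {"travel": [[x, y, z], ...], "dr": [[rx, ry, rz], ...]}. A call has 1 to 20 rows; each row shifts and turns the commanded pose from where the row before left it; what a row does not reach is not made up. A row lasts 1/12 s, in which the tool goes at most 41.7 mm and 7.16 degrees, less where a joint would pass 70% of its speed; a pose out of reach is approached as far as the arm can. A call with a gripper value outside its range is refused whole. "jaw" is the finger opening in m, from 0 to 0.0854, set as the call begins (left out, the last holds). The fingers move at their own pace and stop on an object; "newtons" is the grip in N (left out, the last holds). Time passes only in rows, so rows that do not move let the fingers close. It gives the time, the measured TCP pose, the force and the opening at its end, in the units of the state.
- observe(): the state, without advancing time (a new reading comes with each control period).
- get_image(name): name is "scene" or "top" or "wrist"; returns a dict with "color" (384x512x3 uint8, red, green, blue), "fovy" (degrees; the focal length in pixels is half the picture's height over the tangent of half this angle, whatever the lens; pixels are square), "cx", "cy" (the principal point, pixels), "R" (3x3) and "t" (3): a world point X has camera coordinates R X + t. Camera axes: x right, y down, z forward; pixel columns grow to the right and rows downward; lengths in m; the calibration is good to about 2 mm. A picture is of the moment at which its call begins. There is no depth.
- close_job(): hands the job in, once; it reports no verdict.
The state is a dict: "time_s": time; "q": joint angles; "qvel": joint speeds; "joint_efforts": joint torques, N m; "position": TCP position; "tool_rot": TCP orientation; "ft_force": force on the tool from outside, world axes, zero at the start; "wrist_torque": the same for the moment, N m; "grip_width": finger opening in m.
Only numpy, scipy, OpenCV 4.12 (cv2) and the standard library are available. Lean on these libraries where they do the work, as an engineer would, in place of code of your own. Each camera call takes 0.05 s, during which the arm holds its last target.

## Working session

There is one attempt and no reset: what is moved stays moved. The work goes in short steps, Python scripts to look and compute and a tool call to move; the robot and the scene stay as the last step left them, time stands still between calls to the robot, and variables do not carry over. Pictures are saved under pics/ and viewed, and the job is handed in when it is done.

Besides the shell and the picture viewer there is one more tool, called after ">>>" in YAML: its name, and indented under it one key for each argument. jog_arm: Moves the arm, as the interface text tells. Its arguments: {"type":"object","properties":{"travel":{"type":"array"},"dr":{"type":"array"},"jaw":{"type":"number"},"newtons":{"type":"number"}},"required":["travel","dr"]}

```bash
mkdir -p pics; python3 - <<'E'
from rig import observe,get_image,hold_point_z
import cv2,numpy as np,pickle
print(observe(),hold_point_z)
d={}
for n in ["scene","top","wrist"]:
    g=get_image(n);d[n]=g
    cv2.imwrite(f"pics/{n}0.png",g["color"][:,:,::-1]);print(n,g["fovy"],g["cx"],g["cy"],np.round(g["R"],3).tolist(),np.round(g["t"],3))
pickle.dump(d,open("im0.pkl","wb"))
E
```

```text
{'time_s': 0.0, 'q': array([ 6.39255894e+01,  2.18431753e+01,  7.43853358e+01,  9.57063321e-04,
        8.38583608e+01, -1.23350390e+01]), 'qvel': array([-0.03319307, -0.08941942, -0.08522284,  0.00279042, -0.06598022,
       -0.06078145]), 'joint_efforts': array([ 1.57341719e-04, -4.48460162e+01, -2.31279445e+01, -1.78914752e-04,
        4.70063154e-03, -1.71787184e-05]), 'position': array([0.13048737, 0.53399509, 0.23068788]), 'tool_rot': array([[-9.71385601e-01,  2.37506949e-01, -6.81344780e-04],
       [ 2.37507683e-01,  9.71384716e-01, -1.35458621e-03],
       [ 3.40124268e-04, -1.47765016e-03, -9.99998850e-01]]), 'ft_force': array([ 0.14529678,  1.03195227, -0.30648256]), 'wrist_torque': array([ 0.01119465,  0.01348159, -0.0423452 ]), 'grip_width': 0.0854458179142753} 0.0187
scene 43.66341732097003 260.2178481244002 187.45367389238646 [[0.844, -0.537, 0.02], [-0.353, -0.581, -0.733], [0.405, 0.612, -0.68]] [-0.473  0.255  1.093]
top 51.378664049019896 260.89147371538706 195.28239356350423 [[0.01, -1.0, 0.005], [-0.972, -0.011, -0.233], [0.233, -0.003, -0.972]] [-0.009  0.569  0.889]
wrist 70.72827886885513 255.5766008898854 191.79404616393106 [[0.238, 0.971, -0.003], [0.925, -0.226, 0.307], [0.297, -0.075, -0.952]] [-0.55  -0.038  0.382]
```

View pics/scene0.png

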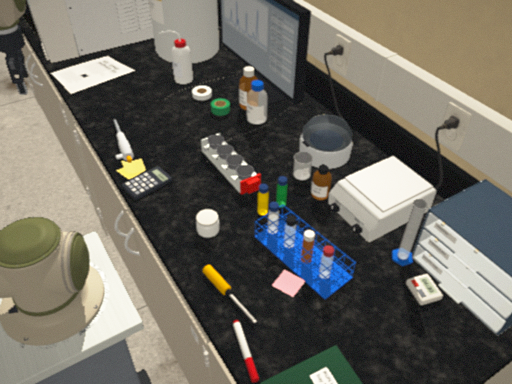

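View pics/top0.png

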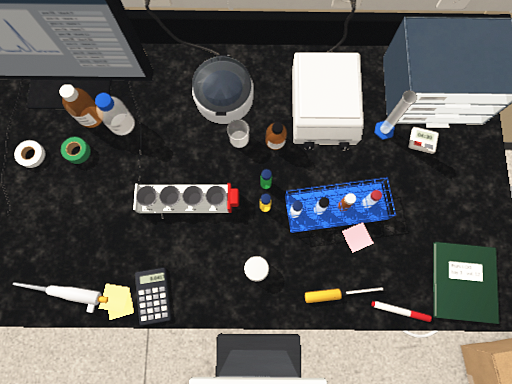

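View pics/wrist0.png

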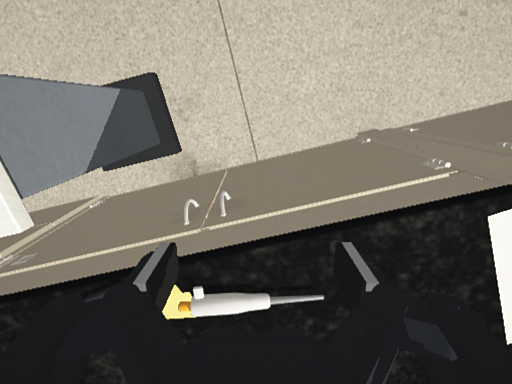

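```bash
cat >h.py <<'E'
import numpy as np,cv2
def K(g):
    f=g["color"].shape[0]/2/np.tan(np.radians(g["fovy"])/2);return np.array([[f,0,g["cx"]],[0,f,g["cy"]],[0,0,1]])
def ray(g,u,v):
    R=np.array(g["R"]);d=R.T@np.linalg.solve(K(g),[u,v,1.]);return -R.T@np.array(g["t"]),d
def onz(g,u,v,z):
    c,d=ray(g,u,v);return c+d*(z-c[2])/d[2]
def proj(g,X):
    p=K(g)@(np.array(g["R"])@np.array(X,float)+np.array(g["t"]));return p[:2]/p[2]
def tri(obs):
    A=np.zeros((3,3));b=np.zeros(3);L=[]
    for g,u,v in obs:
        c,d=ray(g,u,v);d=d/np.linalg.norm(d);P=np.eye(3)-np.outer(d,d);A+=P;b+=P@c;L.append((c,P))
    X=np.linalg.solve(A,b);return X,[np.linalg.norm(P@(X-c)) for c,P in L]
E
python3 - <<'E'
import pickle,cv2,numpy as np
d=pickle.load(open("im0.pkl","rb"))
def crop(n,x0,y0,x1,y1,s):
    c=d[n]["color"][y0:y1,x0:x1,::-1]
    return cv2.resize(c,None,fx=s,fy=s,interpolation=cv2.INTER_CUBIC)
cv2.imwrite("pics/topc.png",crop("top",255,160,405,245,5))
cv2.imwrite("pics/topt.png",crop("top",125,170,255,225,6))
cv2.imwrite("pics/scc.png",crop("scene",195,125,360,300,3.4))
E
```

```text
(no output)
```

View pics/topc.png

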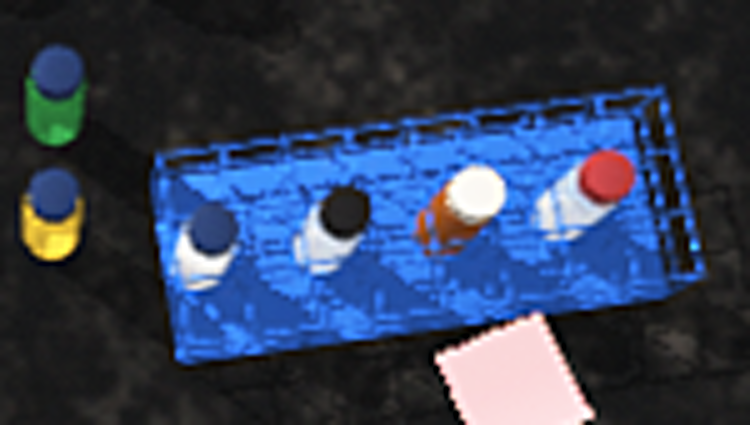

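View pics/topt.png

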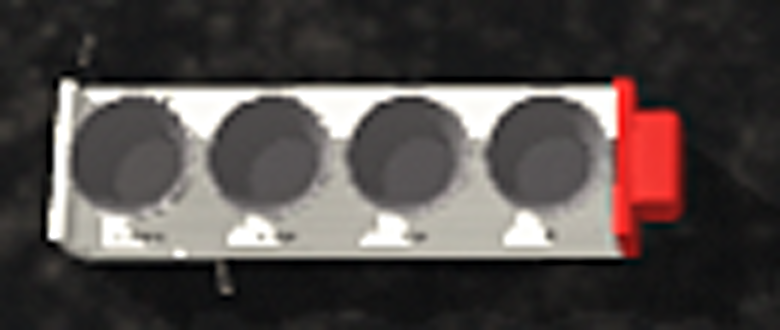

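View pics/scc.png

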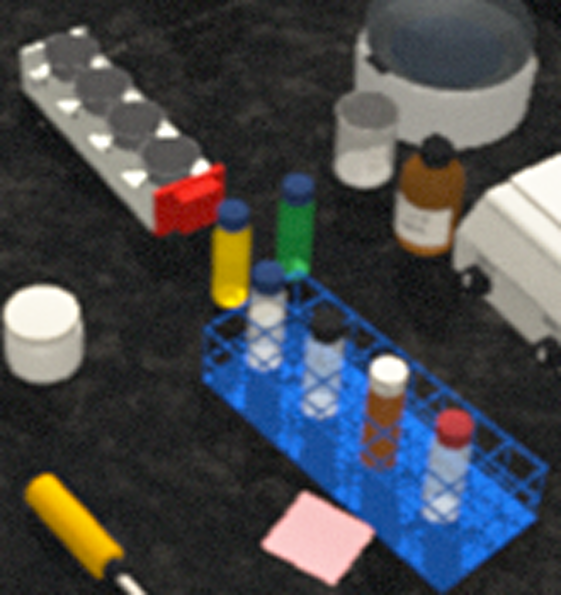

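```bash
cat >m.py <<'E'
import pickle,cv2,numpy as np
from h import *
d=pickle.load(open("im0.pkl","rb"))
T,S=d["top"],d["scene"]
# rough cap-top centres (read off the enlarged crops, subpixel)
top={"blue":(213,228),"black":(344,211),"amber":(476,192),"red":(607,174),"yellow":(54,192),"green":(58,70)}
sc={"blue":(268,272),"black":(327,318),"amber":(389,367),"red":(454,421),"yellow":(233,209),"green":(298,182)}
P={}
for k in top:
    a=np.array(top[k])/5+[255,160]-.4; b=np.array(sc[k])/3.4+[195,125]-.35
    X,e=tri([(T,*a),(S,*b)]);P[k]=X;print(k,a,b,X.round(4),np.round(e,4), "z=.099:",onz(T,*a,.099).round(4))
for k in ["wells"]:
    for u in [(544,152),(406,152),(268,152),(130,152)]:
        a=np.array(u)/6+[125,170]-.4
        print(onz(T,*a,.055).round(4))
ws=[(173,158),(136,123),(103,88),(71,55)]
for u,w in zip([(544,152),(406,152),(268,152),(130,152)],ws):
    a=np.array(u)/6+[125,170]-.4;b=np.array(w)/3.4+[195,125]-.35
    X,e=tri([(T,*a),(S,*b)]);print("well",X.round(4),np.round(e,4))
E
python3 m.py
```

```text
blue [297.2 205.2] [273.47352941 204.65      ] [ 0.54   -0.0879  0.0984] [0.0015 0.0015] z=.099: [ 0.5385 -0.0872  0.099 ]
black [323.4 201.8] [290.82647059 218.17941176] [ 0.5491 -0.1486  0.099 ] [0.0021 0.0021] z=.099: [ 0.5471 -0.1478  0.099 ]
amber [349.8 198. ] [309.06176471 232.59117647] [ 0.5585 -0.2097  0.0999] [0.002 0.002] z=.099: [ 0.5568 -0.2091  0.099 ]
red [376.  194.4] [328.17941176 248.47352941] [ 0.5675 -0.2709  0.0992] [0.0016 0.0016] z=.099: [ 0.566  -0.2702  0.099 ]
yellow [265.4 198. ] [263.17941176 186.12058824] [ 0.5569 -0.0145  0.0951] [0.0014 0.0014] z=.099: [ 0.5547 -0.014   0.099 ]
green [266.2 173.6] [282.29705882 178.17941176] [ 0.6157 -0.0161  0.0966] [0.0016 0.0016] z=.099: [ 0.6134 -0.0154  0.099 ]
[0.5712 0.107  0.055 ]
[0.5706 0.1628 0.055 ]
[0.57   0.2185 0.055 ]
[0.5694 0.2741 0.055 ]
well [0.5754 0.1069 0.048 ] [0.0026 0.0026]
well [0.574  0.1637 0.0465] [0.0015 0.0015]
well [0.5733 0.2199 0.0467] [0.0015 0.0015]
well [0.5725 0.2762 0.0466] [0.0012 0.0012]
```

```bash
python3 - <<'E'
import pickle,numpy as np
from h import *
d=pickle.load(open("im0.pkl","rb"));g=d["wrist"]
R=np.array(g["R"]);C=-R.T@g["t"];Rt=np.array([[-.971386,.237507,-.000681],[.237508,.971385,-.001355],[.00034,-.001478,-1]])
print(C,Rt.T@(C-[.1305,.534,.2307]));print((R@Rt).round(4).tolist(),K(g)[0,0])
for n,u,v,z in [("bottle",278,130,.1),("beaker",238,128,.066),("jar",256,266,.05)]: print(n,onz(d["top"],u,v,z))
E
```

```text
[0.05277317 0.55419057 0.37413786] [ 0.08034695  0.00094015 -0.14341229]
[[-0.0007, 1.0, 0.0011], [-0.9517, -0.0003, -0.3071], [-0.3071, -0.0013, 0.9517]] 270.5286719952781
bottle [ 0.72267686 -0.04304976  0.1       ]
beaker [0.74112274 0.05529055 0.066     ]
jar [0.40249237 0.0061551  0.05      ]
```

>>> jog_arm:
  travel:
    - [0.0275,-0.0184,0.002]
    - [0.0275,-0.0184,0.002]
    - [0.0275,-0.0184,0.002]
    - [0.0275,-0.0184,0.002]
    - [0.0275,-0.0184,0.002]
    - [0.0275,-0.0184,0.002]
    - [0.0275,-0.0184,0.002]
    - [0.0275,-0.0184,0.002]
    - [0.0275,-0.0184,0.002]
    - [0.0275,-0.0184,0.002]
    - [0.0275,-0.0184,0.002]
    - [0.0275,-0.0184,0.002]
    - [0.0275,-0.0184,0.002]
    - [0.0275,-0.0184,0.002]
    - [0.0275,-0.0184,0.002]
    - [0.0275,-0.0184,0.002]
    - [0,0,0]
    - [0,0,0]
  dr:
    - [0,0,-0.0825]
    - [0,0,-0.0825]
    - [0,0,-0.0825]
    - [0,0,-0.0825]
    - [0,0,-0.0825]
    - [0,0,-0.0825]
    - [0,0,-0.0825]
    - [0,0,-0.0825]
    - [0,0,-0.0825]
    - [0,0,-0.0825]
    - [0,0,-0.0825]
    - [0,0,-0.0825]
    - [0,0,-0.0825]
    - [0,0,-0.0825]
    - [0,0,-0.0825]
    - [0,0,-0.0825]
    - [0,0,0]
    - [0,0,0]
  jaw: 0.0854

```text
time_s: 1.65
position: [0.5716, 0.2387, 0.2624]
tool_rot: [[-0.009, 1.0, -0.001], [1.0, 0.009, -0.0], [-0.0, -0.001, -1.0]]
ft_force: [-0.1, -0.3, -0.9]
grip_width: 0.0851
```

```bash
cat >snap.py <<'E'
import sys,pickle,cv2,numpy as np
from rig import observe,get_image
n=sys.argv[1];g=get_image(sys.argv[2] if len(sys.argv)>2 else "wrist");o=observe()
pickle.dump((g,o),open(n+".pkl","wb"))
im=cv2.resize(g["color"][:,:,::-1],None,fx=1.5,fy=1.5,interpolation=cv2.INTER_CUBIC)
cv2.imwrite(f"pics/{n}.png",im);print(o["time_s"],o["position"].round(4),o["tool_rot"].round(4).tolist(),o["ft_force"].round(2),o["grip_width"])
E
python3 snap.py w1
```

```text
1.7 [0.5706 0.2396 0.2627] [[-0.0108, 0.9999, -0.0013], [0.9999, 0.0108, -0.0], [-0.0, -0.0013, -1.0]] [-0.37 -0.11  0.28] 0.08559338685550498
```

View pics/w1.png

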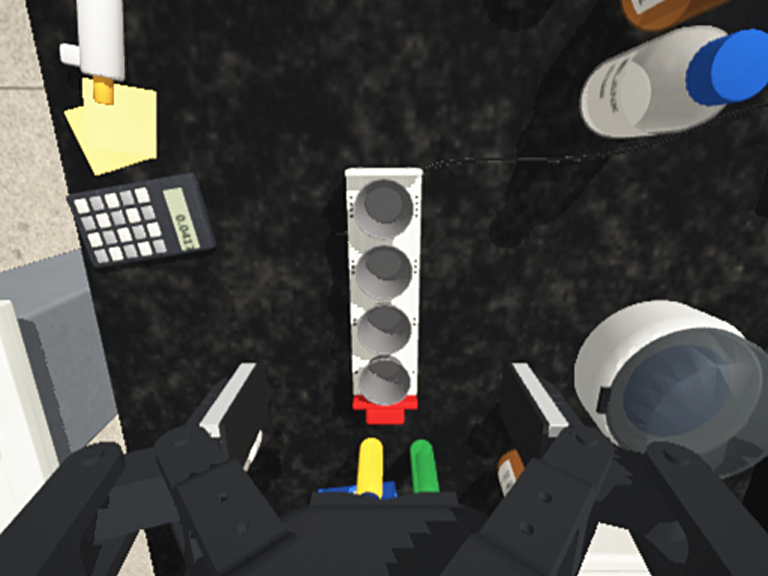

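>>> jog_arm:
  travel:
    - [0,-0.03,0]
    - [0,-0.03,0]
    - [0,-0.03,0]
    - [0,-0.03,0]
    - [0,0,0]
  dr:
    - [0,0,0]
    - [0,0,0]
    - [0,0,0]
    - [0,0,0]
    - [0,0,0]

```text
time_s: 2.12
position: [0.5699, 0.1168, 0.2636]
tool_rot: [[-0.009, 1.0, -0.0], [1.0, 0.009, -0.001], [-0.001, -0.0, -1.0]]
ft_force: [0.7, -0.0, -0.1]
grip_width: 0.0856
```

```bash
python3 snap.py w2
```

```text
2.1667 [0.5699 0.1188 0.2636] [[-0.0098, 1.0, -0.0001], [1.0, 0.0098, -0.0001], [-0.0001, -0.0001, -1.0]] [ 0.28  0.29 -0.52] 0.08540658539636681
```

>>> jog_arm:
  travel:
    - [-0.002,-0.03,0]
    - [-0.002,-0.03,0]
    - [-0.002,-0.03,0]
    - [-0.002,-0.03,0]
    - [-0.002,-0.03,0]
    - [-0.002,-0.03,0]
    - [0,0,0]
  dr:
    - [0,0,0.023]
    - [0,0,0.023]
    - [0,0,0.023]
    - [0,0,0.023]
    - [0,0,0.023]
    - [0,0,0.023]
    - [0,0,0]

```text
time_s: 2.75
position: [0.5583, -0.0627, 0.2633]
tool_rot: [[-0.148, 0.989, -0.0], [0.989, 0.148, -0.001], [-0.001, -0.0, -1.0]]
ft_force: [0.1, -0.1, -0.5]
grip_width: 0.0857
```

```bash
python3 snap.py w3
```

```text
2.8 [ 0.5584 -0.0605  0.2633] [[-0.1475, 0.9891, -0.0002], [0.9891, 0.1475, 0.0003], [0.0003, -0.0002, -1.0]] [-0.96  0.75  0.36] 0.0851736716099731
```

>>> jog_arm:
  travel:
    - [0.002,-0.03,0]
    - [0.002,-0.03,0]
    - [0.002,-0.03,0]
    - [0,0,0]
  dr:
    - [0,0,0]
    - [0,0,0]
    - [0,0,0]
    - [0,0,0]

```text
time_s: 3.13
position: [0.5651, -0.1521, 0.2628]
tool_rot: [[-0.147, 0.989, -0.0], [0.989, 0.147, -0.001], [-0.001, -0.0, -1.0]]
ft_force: [-0.5, 0.0, -0.4]
grip_width: 0.0855
```

```bash
python3 snap.py w4
```

```text
3.1833 [ 0.5649 -0.15    0.2629] [[-0.1477, 0.989, -0.0004], [0.989, 0.1477, 0.0005], [0.0006, -0.0003, -1.0]] [-0.85  0.3  -0.86] 0.08483399839028856
```

View pics/w2.png

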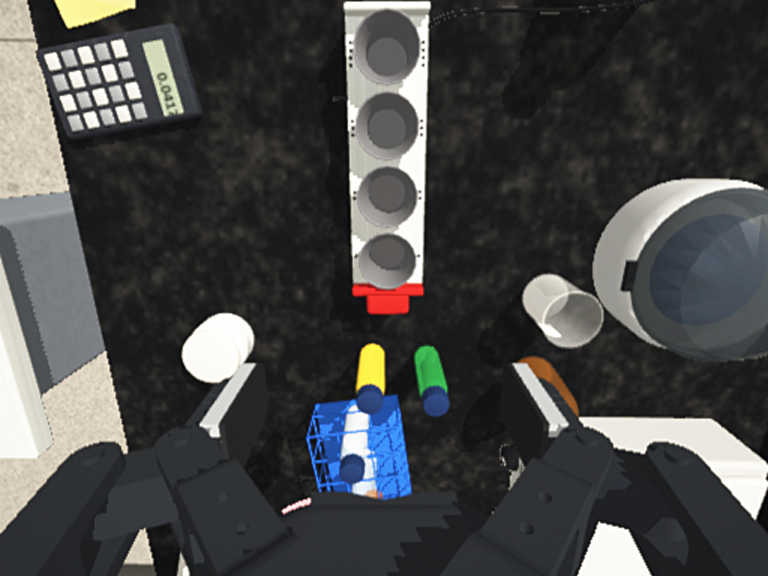

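View pics/w3.png

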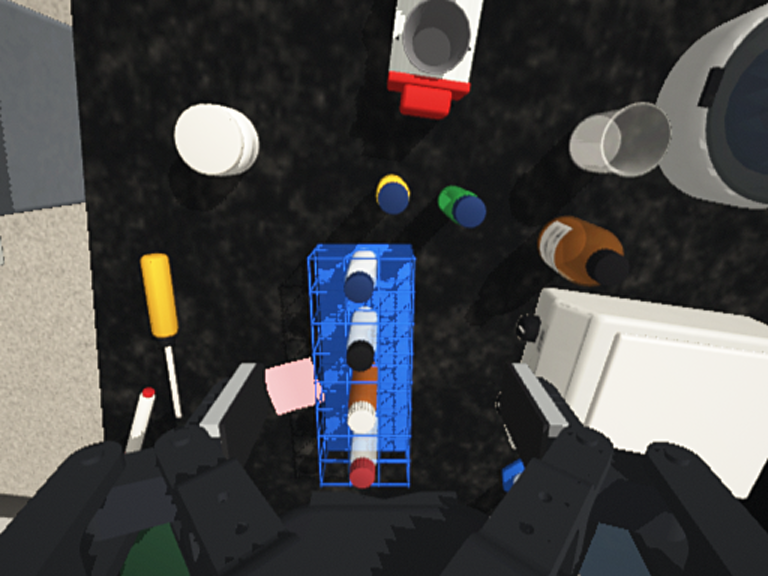

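View pics/w4.png

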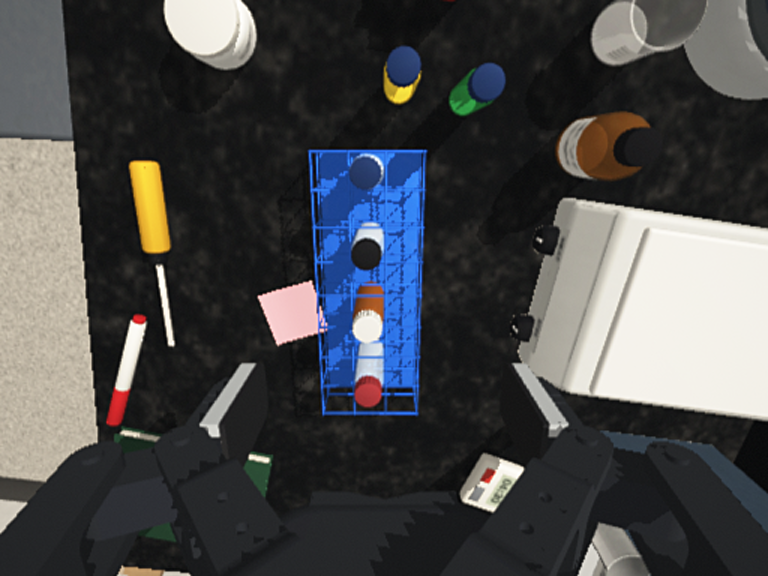

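```bash
cat >w.py <<'E'
import pickle,cv2,numpy as np
from h import *
G={n:pickle.load(open(n+".pkl","rb"))[0] for n in ["w1","w2","w3","w4"]}
# wells
W={}
for n,box in [("w1",(225,105,290,275)),("w2",(225,0,290,195))]:
    x0,y0,x1,y1=box;c=G[n]["color"][y0:y1,x0:x1];s=6
    im=cv2.resize(c,None,fx=s,fy=s,interpolation=cv2.INTER_CUBIC)
    gr=im.min(2);m=cv2.morphologyEx((gr<175).astype(np.uint8),cv2.MORPH_OPEN,np.ones((25,25)))
    cs,_=cv2.findContours(m,cv2.RETR_LIST,cv2.CHAIN_APPROX_NONE)
    vis=im[:,:,::-1].copy();L=[]
    for k in cs:
        x,y,w,h=cv2.boundingRect(k)
        if 150<w<330 and 120<h<330:
            e=cv2.fitEllipse(cv2.convexHull(k));L.append(e[0]);cv2.ellipse(vis,e,(0,0,255),2)
            print(n,np.round((np.array(e[0])+.5)/s+[x0,y0]-.5,2),np.round(np.array(e[1])/s,1))
    L=sorted([tuple((np.array(p)+.5)/s+[x0,y0]-.5) for p in L],key=lambda p:-p[1]);W[n]=L
    cv2.imwrite(f"pics/{n}e.png",cv2.resize(vis,None,fx=.5,fy=.5))
for a,b in zip(W["w1"],W["w2"]):
    X,e=tri([(G["w1"],*a),(G["w2"],*b)]);print("well",X.round(4),np.round(e,4),onz(G["w1"],*a,.055).round(4),onz(G["w2"],*b,.055).round(4))
c=G["w3"]["color"][150:335,200:285,::-1];c2=G["w4"]["color"][90:285,200:290,::-1]
cv2.imwrite("pics/w3c.png",cv2.resize(c,None,fx=3.2,fy=3.2,interpolation=cv2.INTER_CUBIC))
cv2.imwrite("pics/w4c.png",cv2.resize(c2,None,fx=3,fy=3,interpolation=cv2.INTER_CUBIC))
E
python3 w.py
```

```text
w2 [257.32 130.76] [40.7 42. ]
w2 [257.26  83.57] [42.6 47.1]
w2 [256.7   26.22] [55.9 58.7]
```

```bash
python3 -c "
import cv2,numpy as np
L=[cv2.imread('pics/'+f) for f in ['w1e.png','w2e.png','w3c.png','w4c.png']]
h=599
L=[cv2.copyMakeBorder(i,0,max(0,h-i.shape[0]),0,0,0)[:h] for i in L]
o=np.hstack(L);print(o.shape,[i.shape for i in L]);cv2.imwrite('pics/comb.png',o[:, :800]);cv2.imwrite('pics/comb2.png',o[:,390:])"
```

```text
(599, 932, 3) [(599, 195, 3), (599, 195, 3), (599, 272, 3), (599, 270, 3)]
```

View pics/comb.png

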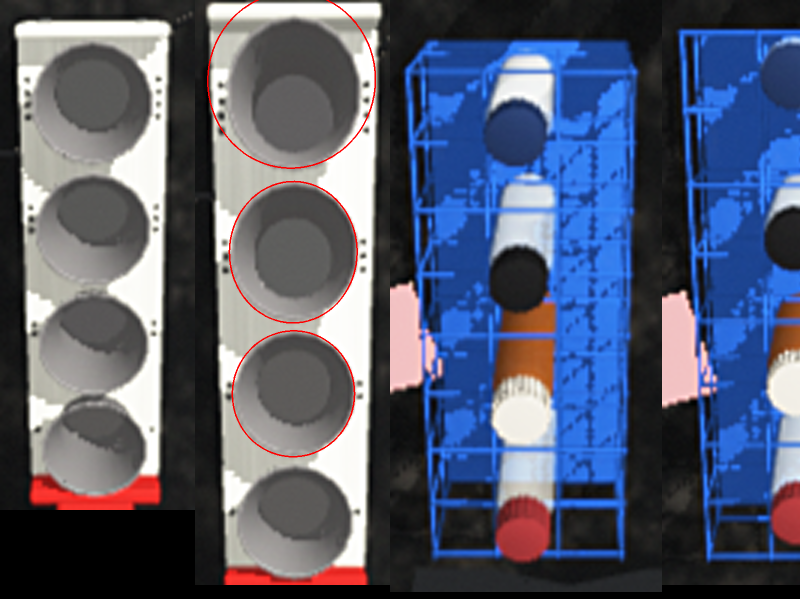

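View pics/comb2.png

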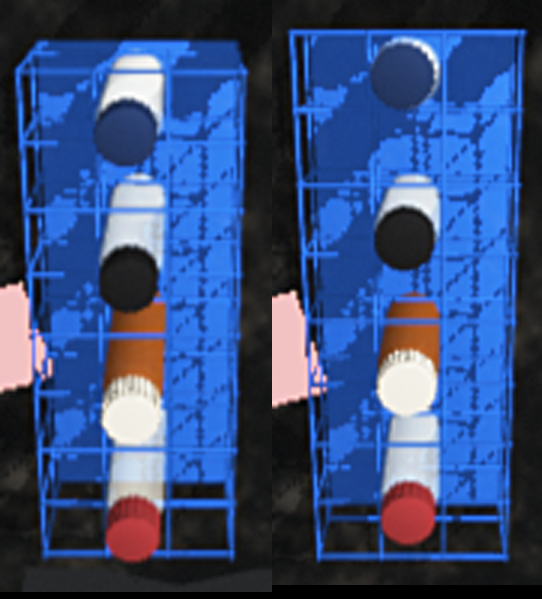

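```bash
cat >w2.py <<'E'
import pickle,numpy as np
from h import *
G={n:pickle.load(open(n+".pkl","rb"))[0] for n in ["w1","w2","w3","w4"]}
f=lambda p,s,o:(np.array(p)+.5)/s+np.array(o)-.5
a=[f(p,3,(225,105)) for p in [(95,447),(94,344.5),(93,229.5),(93,102.5)]]
b=[f(p,3,(225,0)) for p in [(98.5,522),(98.5,393.5),(98.5,252),(99,86.5)]]
W=[]
for x,y in zip(a,b):
    X,e=tri([(G["w1"],*x),(G["w2"],*y)]);W.append(X);print("well",X.round(4),np.round(e,4),onz(G["w1"],*x,.055).round(4),onz(G["w2"],*y,.055).round(4))
a=[f(p,3.2,(200,150)) for p in [(125,136),(129,280),(132,419),(133,535)]]
b=[f(p,3,(200,90)) for p in [(131,74),(133,238),(134,386),(136,516)]]
C=[]
for x,y in zip(a,b):
    X,e=tri([(G["w3"],*x),(G["w4"],*y)]);C.append(X);print("cap",X.round(4),np.round(e,4),onz(G["w3"],*x,.099).round(4),onz(G["w4"],*y,.099).round(4))
for P in (W,C):
    P=np.array(P);d=P[3]-P[0];print(np.degrees(np.arctan2(-d[0],d[1])),np.linalg.norm(d[:2])/3)
E
python3 w2.py
```

```text
well [0.5714 0.107  0.0514] [0.0004 0.0004] [0.5718 0.1092 0.055 ] [0.571  0.1079 0.055 ]
well [0.5706 0.1642 0.0556] [0.0003 0.0003] [0.5709 0.1639 0.055 ] [0.5704 0.1641 0.055 ]
well [0.5698 0.22   0.0551] [0.0001 0.0001] [0.5699 0.22   0.055 ] [0.5698 0.22   0.055 ]
well [0.5694 0.2771 0.0618] [0.0001 0.0001] [0.5695 0.2763 0.055 ] [0.5693 0.2787 0.055 ]
cap [ 0.5401 -0.0856  0.0994] [0.0002 0.0002] [ 0.5399 -0.0857  0.099 ] [ 0.5402 -0.0856  0.099 ]
cap [ 0.5491 -0.147   0.0949] [0. 0.] [ 0.5491 -0.1449  0.099 ] [ 0.5491 -0.146   0.099 ]
cap [ 0.5581 -0.2059  0.1031] [0.0004 0.0004] [ 0.5587 -0.2088  0.099 ] [ 0.5578 -0.2077  0.099 ]
cap [ 0.5669 -0.2685  0.0988] [0.0001 0.0001] [ 0.567  -0.2683  0.099 ] [ 0.5669 -0.2684  0.099 ]
0.6880488745406687 0.05671375894090724
-171.64709435326282 0.061632283200148665
```

>>> jog_arm:
  travel:
    - [-0.008,0.022,-0.01]
    - [-0.009,0.022,-0.02]
    - [-0.008,0.0215,-0.025]
    - [0,0,-0.035]
    - [0,0,-0.035]
    - [0,0,-0.03]
    - [0,0,0]
    - [0,0,0]
  dr:
    - [0,0,0]
    - [0,0,0]
    - [0,0,-0.003]
    - [0,0,0]
    - [0,0,0]
    - [0,0,0]
    - [0,0,0]
    - [0,0,0]
  jaw: 0.06
  newtons: 30

```text
time_s: 3.85
position: [0.5394, -0.0827, 0.1084]
tool_rot: [[-0.148, 0.989, -0.002], [0.989, 0.148, 0.001], [0.001, -0.002, -1.0]]
ft_force: [-0.8, -1.2, -0.2]
grip_width: 0.0599
```

```bash
python3 snap.py w5; python3 snap.py s5 scene
```

```text
3.9 [ 0.5403 -0.0834  0.1098] [[-0.1471, 0.9891, 0.0015], [0.9891, 0.1471, -0.0003], [-0.0005, 0.0014, -1.0]] [ 0.54 -0.21  0.16] 0.06016165216881309
3.95 [ 0.5407 -0.0839  0.1104] [[-0.1467, 0.9892, 0.0032], [0.9892, 0.1467, -0.001], [-0.0014, 0.003, -1.0]] [-0.34  0.47  0.91] 0.060112721799575095
```

View pics/w5.png

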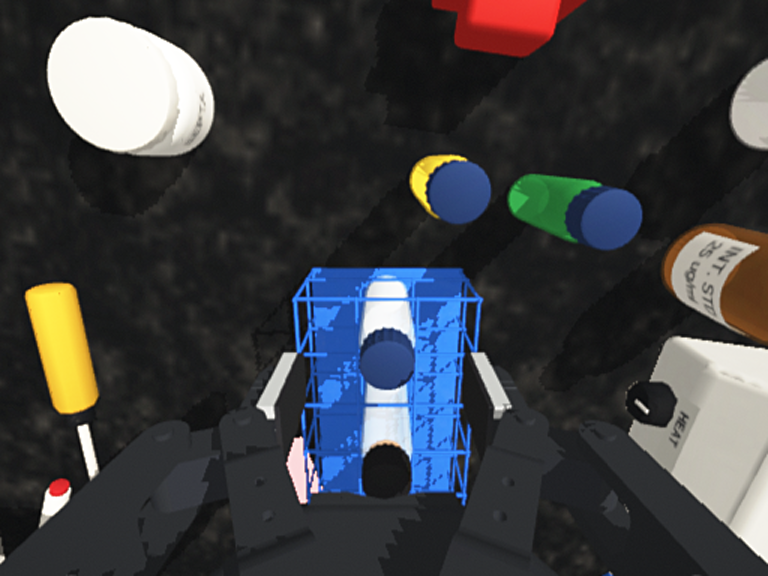

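View pics/s5.png

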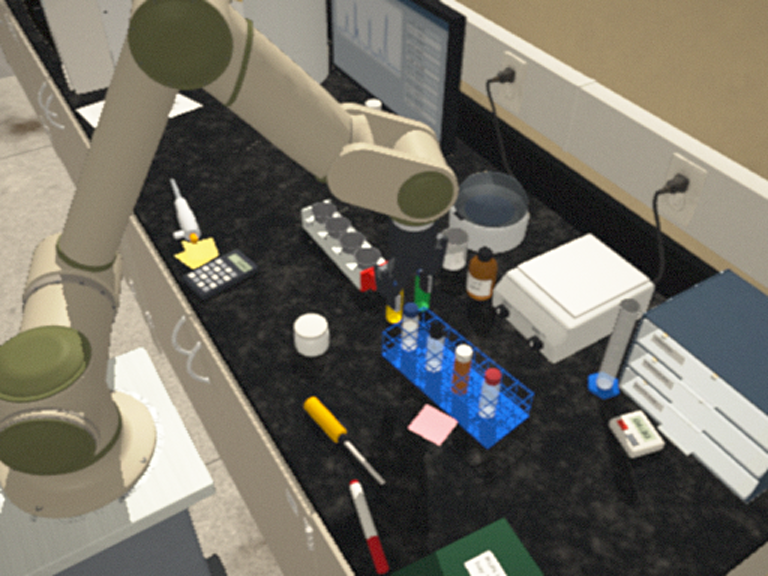

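>>> jog_arm:
  travel:
    - [0,-0.0005,-0.02]
    - [0,0,-0.015]
    - [0,0,-0.007]
    - [0,0,0]
    - [0,0,0]
  dr:
    - [0,0,0]
    - [0,0,0]
    - [0,0,0]
    - [0,0,0]
    - [0,0,0]

```text
time_s: 4.37
position: [0.5403, -0.0852, 0.0676]
tool_rot: [[-0.146, 0.989, 0.002], [0.989, 0.146, -0.001], [-0.001, 0.002, -1.0]]
ft_force: [0.3, -1.2, 0.2]
grip_width: 0.0599
```

>>> jog_arm:
  travel:
    - [0,0,0]
    - [0,0,0]
    - [0,0,0]
    - [0,0,0]
    - [0,0,0]
    - [0,0,0]
    - [0,0,0]
    - [0,0,0]
  dr:
    - [0,0,0]
    - [0,0,0]
    - [0,0,0]
    - [0,0,0]
    - [0,0,0]
    - [0,0,0]
    - [0,0,0]
    - [0,0,0]
  jaw: 0.015
  newtons: 30

```text
time_s: 5.03
position: [0.5402, -0.0854, 0.0673]
tool_rot: [[-0.145, 0.989, 0.002], [0.989, 0.145, -0.001], [-0.001, 0.002, -1.0]]
ft_force: [0.3, 0.5, 6.2]
grip_width: 0.0263
```

>>> jog_arm:
  travel:
    - [0,0,0.006]
    - [0,0,0.012]
    - [0,0,0.018]
    - [0,0,0.024]
    - [0,0,0.03]
    - [0,0,0.03]
    - [0,0,0.015]
    - [0,0,0]
    - [0,0,0]
  dr:
    - [0,0,0]
    - [0,0,0]
    - [0,0,0]
    - [0,0,0]
    - [0,0,0]
    - [0,0,0]
    - [0,0,0]
    - [0,0,0]
    - [0,0,0]

```text
time_s: 5.78
position: [0.5395, -0.0851, 0.2016]
tool_rot: [[-0.145, 0.989, 0.001], [0.989, 0.145, -0.0], [-0.0, 0.001, -1.0]]
ft_force: [0.2, 0.0, -0.7]
grip_width: 0.0263
```

```bash
python3 snap.py w6; python3 snap.py s6 scene;python3 snap.py t6 top; python3 -c "
import cv2;a=cv2.imread('pics/s6.png')[230:430,350:620];cv2.imwrite('pics/s6c.png',cv2.resize(a,None,fx=2.9,fy=2.9))"
```

```text
5.8333 [ 0.5391 -0.085   0.2005] [[-0.1455, 0.9894, -0.0015], [0.9894, 0.1455, 0.0006], [0.0008, -0.0014, -1.0]] [ 0.43  0.07 -1.09] 0.02612536951079394
5.8833 [ 0.5389 -0.0849  0.2   ] [[-0.1454, 0.9894, -0.0026], [0.9894, 0.1454, 0.001], [0.0013, -0.0024, -1.0]] [-0.03 -0.21 -0.56] 0.026558505533436857
5.9333 [ 0.539  -0.0849  0.1999] [[-0.1454, 0.9894, -0.0028], [0.9894, 0.1454, 0.0011], [0.0015, -0.0026, -1.0]] [-0.57  0.01 -1.37] 0.02594171905016252
```

View pics/w6.png

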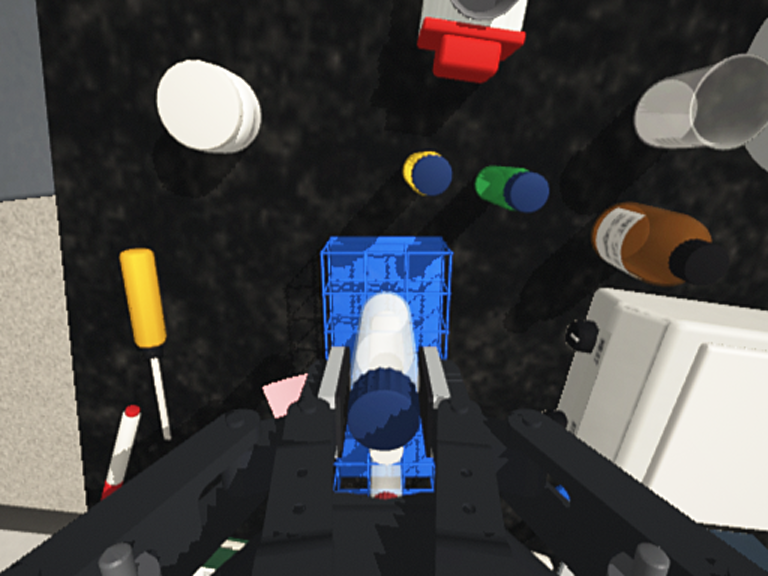

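View pics/s6c.png

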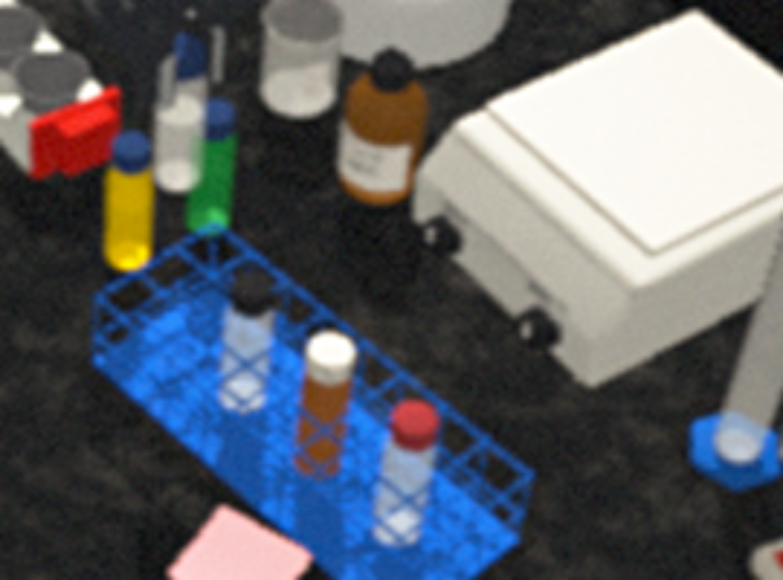

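```bash
python3 - <<'E'
import pickle,numpy as np
from h import *
for n in ["w6","s6","t6"]:
    g,o=pickle.load(open(n+".pkl","rb"));p=o["position"];z=.2-.0665+.004
    for h in (0,.095):
        print(n,h,(proj(g,[.5398,-.0852,z+h])*1.5).round(1), "dpx/mm x,y",((proj(g,[.5408,-.0852,z+h])-proj(g,[.5398,-.0852,z+h]))*1.5).round(2),((proj(g,[.5398,-.0842,z+h])-proj(g,[.5398,-.0852,z+h]))*1.5).round(2))
    ring=[proj(g,[.5398+.0137*np.cos(a),-.0852+.0137*np.sin(a),z])*1.5 for a in np.linspace(0,6.28,60)]
    r=np.array(ring);print(" base ring",r.min(0),r.max(0))
    im=g["color"][:,:,::-1];im=cv2.resize(im,None,fx=1.5,fy=1.5,interpolation=cv2.INTER_CUBIC)
    c=np.mean(r,0).astype(int);c=np.maximum(c-[60,60],0)
    for q in r: pass
    crop=im[c[1]:c[1]+180,c[0]:c[0]+180];cr=cv2.resize(crop,None,fx=3,fy=3,interpolation=cv2.INTER_CUBIC)
    cv2.polylines(cr,[((r-c)*3).astype(int)],True,(0,255,255),1)
    t=np.array([proj(g,[.5398+.0122*np.cos(a),-.0852+.0122*np.sin(a),z+.095])*1.5 for a in np.linspace(0,6.28,60)])
    cv2.polylines(cr,[((t-c)*3).astype(int)],True,(0,255,0),1)
    cv2.imwrite(f"pics/{n}r.png",cr)
a=np.hstack([cv2.resize(cv2.imread(f"pics/{n}r.png"),(266*1,266)) if 0 else cv2.resize(cv2.imread(f"pics/{n}r.png"),(400,400)) for n in ["w6","s6"]]);cv2.imwrite("pics/r6.png",a)
E
```

```text
w6 0 [386.3 310.5] dpx/mm x,y [1.81 0.25] [ 0.27 -1.69]
w6 0.095 [388.1 416.5] dpx/mm x,y [3.04 0.38] [ 0.46 -2.6 ]
 base ring [361.25621046 286.6542004 ] [411.28349495 333.39016863]
s6 0 [409.3 289.2] dpx/mm x,y [ 0.51 -0.22] [-0.34 -0.36]
s6 0.095 [411.6 244.1] dpx/mm x,y [ 0.54 -0.22] [-0.36 -0.36]
 base ring [400.82085914 283.4027898 ] [417.70359444 295.0254216 ]
t6 0 [446.9 301.4] dpx/mm x,y [-0.01 -0.66] [-0.68 -0.01]
t6 0.095 [453.8 285.6] dpx/mm x,y [-0.01 -0.74] [-0.76 -0.01]
 base ring [437.5652782  292.37042098] [456.17425696 310.53044834]
```

View pics/r6.png

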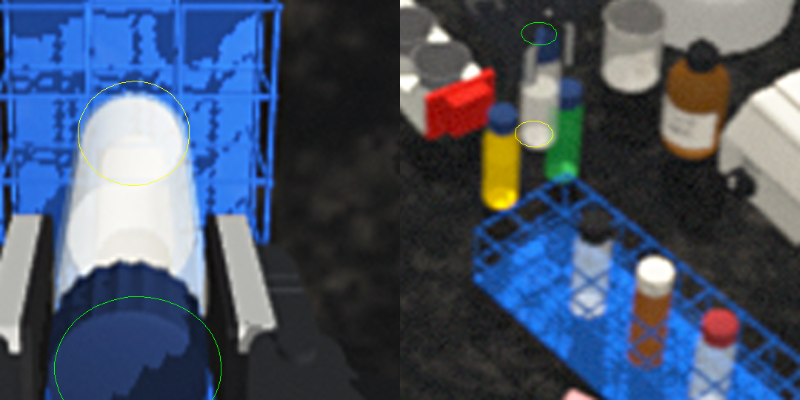

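>>> jog_arm:
  travel:
    - [0.002,0.012,0]
    - [0.0035,0.022,0]
    - [0.004,0.025,0]
    - [0.004,0.025,0]
    - [0.004,0.025,0]
    - [0.004,0.025,0]
    - [0.004,0.025,0]
    - [0.0035,0.022,0]
    - [0.0023,0.0133,0]
    - [0,0,-0.02]
    - [0,0,-0.03]
    - [0,0,-0.015]
    - [0,0,0]
    - [0,0,0]
    - [0,0,0]
  dr:
    - [0,0,-0.01]
    - [0,0,-0.015]
    - [0,0,-0.0165]
    - [0,0,-0.0165]
    - [0,0,-0.0165]
    - [0,0,-0.0165]
    - [0,0,-0.0165]
    - [0,0,-0.015]
    - [0,0,-0.011]
    - [0,0,0]
    - [0,0,0]
    - [0,0,0]
    - [0,0,0]
    - [0,0,0]
    - [0,0,0]

```text
time_s: 7.18
position: [0.5714, 0.1091, 0.137]
tool_rot: [[-0.012, 1.0, 0.001], [1.0, 0.012, -0.0], [-0.0, 0.001, -1.0]]
ft_force: [-0.2, -0.1, -0.4]
grip_width: 0.0264
```

```bash
python3 snap.py w7; python3 snap.py t7 top; python3 snap.py s7 scene; python3 -c "
import cv2;a=cv2.imread('pics/s7.png')[150:330,280:500];b=cv2.imread('pics/w7.png')[150:576,200:600]
cv2.imwrite('pics/c7.png',cv2.hconcat([cv2.resize(a,(400,400)),cv2.resize(b,(400,400))]))"
```

```text
7.2333 [0.5715 0.1091 0.1374] [[-0.0124, 0.9999, 0.0018], [0.9999, 0.0124, -0.0], [-0.0, 0.0018, -1.0]] [ 0.15 -0.65 -0.41] 0.02618584675138039
7.2833 [0.5715 0.1091 0.1375] [[-0.0124, 0.9999, 0.0021], [0.9999, 0.0124, -0.0], [-0.0, 0.0021, -1.0]] [0.87 0.32 0.28] 0.0264442195485847
7.3333 [0.5714 0.1091 0.1374] [[-0.0124, 0.9999, 0.002], [0.9999, 0.0124, 0.0], [0.0, 0.002, -1.0]] [0.17 0.55 0.06] 0.026412553930011618
```

View pics/c7.png

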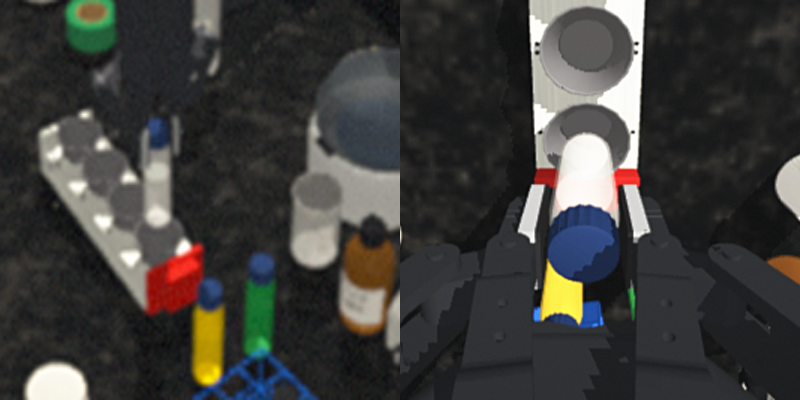

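>>> jog_arm:
  travel:
    - [0,0,-0.015]
    - [0,0,-0.015]
    - [0,0,-0.012]
    - [0,0,-0.008]
    - [0,0,-0.005]
    - [0,0,0]
    - [0,0,0]
  dr:
    - [0,0,0]
    - [0,0,0]
    - [0,0,0]
    - [0,0,0]
    - [0,0,0]
    - [0,0,0]
    - [0,0,0]

```text
time_s: 7.92
position: [0.5712, 0.1091, 0.0818]
tool_rot: [[-0.012, 1.0, 0.001], [1.0, 0.012, -0.0], [-0.0, 0.001, -1.0]]
ft_force: [-0.6, -0.0, -1.2]
grip_width: 0.0262
```

>>> jog_arm:
  travel:
    - [0,0,-0.003]
    - [0,0,-0.0025]
    - [0,0,0]
    - [0,0,0]
  dr:
    - [0,0,0]
    - [0,0,0]
    - [0,0,0]
    - [0,0,0]

```text
time_s: 8.25
position: [0.5709, 0.1091, 0.0759]
tool_rot: [[-0.012, 1.0, 0.0], [1.0, 0.012, -0.0], [-0.0, 0.0, -1.0]]
ft_force: [0.2, 0.7, -0.3]
grip_width: 0.0263
```

>>> jog_arm:
  travel:
    - [0,0,-0.001]
    - [0,0,-0.001]
    - [0,0,0]
    - [0,0,0]
  dr:
    - [0,0,0]
    - [0,0,0]
    - [0,0,0]
    - [0,0,0]

```text
time_s: 8.58
position: [0.5714, 0.1092, 0.0752]
tool_rot: [[-0.013, 1.0, 0.002], [1.0, 0.013, -0.0], [-0.0, 0.002, -1.0]]
ft_force: [-2.0, -0.4, 8.4]
grip_width: 0.0263
```

```bash
python3 - <<'E'
from rig import observe
print(observe()["ft_force"],observe()["position"])
E
```

```text
[-1.95960831 -0.38369358  8.44114265] [0.57144671 0.10915117 0.07520234]
```

>>> jog_arm:
  travel:
    - [0,0,0]
    - [0,0,0]
    - [0,0,0]
    - [0,0,0]
    - [0,0,0]
  dr:
    - [0,0,0]
    - [0,0,0]
    - [0,0,0]
    - [0,0,0]
    - [0,0,0]
  jaw: 0.06

```text
time_s: 9.0
position: [0.5709, 0.1091, 0.0737]
tool_rot: [[-0.012, 1.0, -0.0], [1.0, 0.012, 0.0], [0.0, -0.0, -1.0]]
ft_force: [0.6, -0.2, 0.0]
grip_width: 0.0597
```

>>> jog_arm:
  travel:
    - [0,0,0.015]
    - [0,0,0.025]
    - [0,0,0.03]
    - [0,0,0.03]
    - [0,0,0.0275]
    - [0,0,0]
  dr:
    - [0,0,0]
    - [0,0,0]
    - [0,0,0]
    - [0,0,0]
    - [0,0,0]
    - [0,0,0]

```text
time_s: 9.5
position: [0.5728, 0.1092, 0.2069]
tool_rot: [[-0.013, 1.0, 0.01], [1.0, 0.013, -0.0], [-0.0, 0.01, -1.0]]
ft_force: [0.5, -0.1, 0.5]
grip_width: 0.0597
```

```bash
python3 snap.py w8; python3 snap.py s8 scene; python3 -c "
import cv2;a=cv2.imread('pics/s8.png')[150:330,280:500];b=cv2.imread('pics/w8.png')[100:526,200:600]
cv2.imwrite('pics/c8.png',cv2.hconcat([cv2.resize(a,(400,400)),cv2.resize(b,(400,400))]))"
```

```text
9.55 [0.5719 0.1092 0.204 ] [[-0.0126, 0.9999, 0.0057], [0.9999, 0.0126, -0.0001], [-0.0002, 0.0057, -1.0]] [-0.6   0.17  0.19] 0.05985251939054533
9.6 [0.5711 0.1092 0.2019] [[-0.0125, 0.9999, 0.0017], [0.9999, 0.0125, -0.0], [-0.0, 0.0017, -1.0]] [ 0.51 -0.61 -0.34] 0.06018264780826501
```

View pics/c8.png

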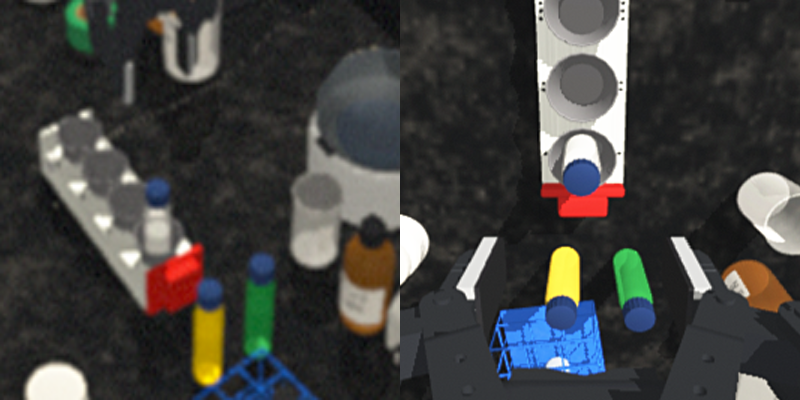

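>>> jog_arm:
  travel:
    - [-0.0012,-0.0152,0]
    - [-0.0025,-0.03,0]
    - [-0.0025,-0.03,0]
    - [-0.0025,-0.03,0]
    - [-0.0025,-0.03,0]
    - [-0.0025,-0.03,0]
    - [-0.0025,-0.03,0]
    - [-0.0025,-0.03,0]
    - [-0.0025,-0.02,0]
    - [-0.001,-0.01,-0.015]
    - [0,0,-0.035]
    - [0,0,-0.03]
    - [0,0,-0.013]
    - [0,0,0]
    - [0,0,0]
    - [0,0,0]
  dr:
    - [0,0,0.007]
    - [0,0,0.015]
    - [0,0,0.015]
    - [0,0,0.015]
    - [0,0,0.015]
    - [0,0,0.015]
    - [0,0,0.015]
    - [0,0,0.015]
    - [0,0,0.015]
    - [0,0,0.006]
    - [0,0,0]
    - [0,0,0]
    - [0,0,0]
    - [0,0,0]
    - [0,0,0]
    - [0,0,0]

```text
time_s: 10.93
position: [0.5491, -0.1462, 0.1089]
tool_rot: [[-0.145, 0.989, 0.001], [0.989, 0.145, -0.0], [-0.001, 0.001, -1.0]]
ft_force: [0.7, 0.1, 0.9]
grip_width: 0.0603
```

```bash
python3 snap.py w9
```

```text
10.9833 [ 0.5492 -0.1462  0.1093] [[-0.1451, 0.9894, 0.0016], [0.9894, 0.1451, -0.0008], [-0.001, 0.0015, -1.0]] [0.74 0.67 0.33] 0.05988799253206582
```

View pics/w9.png

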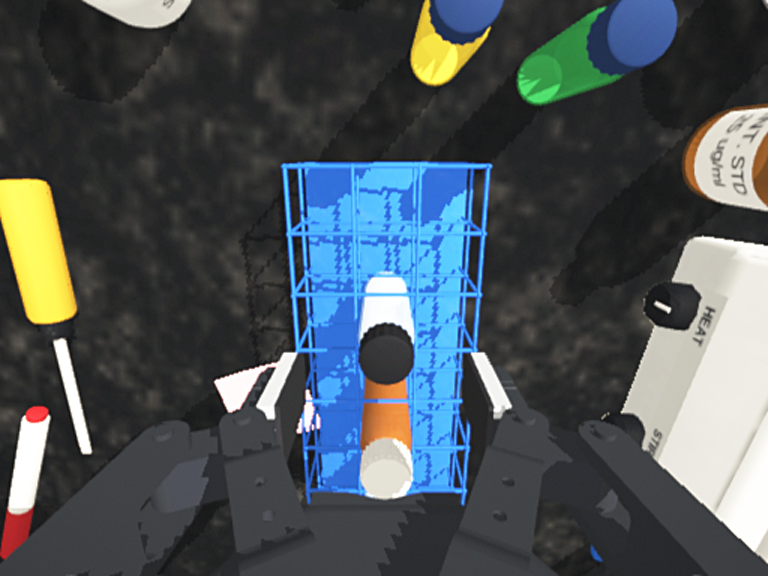

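>>> jog_arm:
  travel:
    - [0,0.0005,-0.02]
    - [0,0,-0.015]
    - [0,0,-0.007]
    - [0,0,0]
    - [0,0,0]
  dr:
    - [0,0,0]
    - [0,0,0]
    - [0,0,0]
    - [0,0,0]
    - [0,0,0]

```text
time_s: 11.4
position: [0.5491, -0.1457, 0.0671]
tool_rot: [[-0.145, 0.989, 0.001], [0.989, 0.145, -0.001], [-0.001, 0.001, -1.0]]
ft_force: [0.4, 0.5, -0.3]
grip_width: 0.0602
```

>>> jog_arm:
  travel:
    - [0,0,0]
    - [0,0,0]
    - [0,0,0]
    - [0,0,0]
    - [0,0,0]
    - [0,0,0]
    - [0,0,0]
    - [0,0,0]
  dr:
    - [0,0,0]
    - [0,0,0]
    - [0,0,0]
    - [0,0,0]
    - [0,0,0]
    - [0,0,0]
    - [0,0,0]
    - [0,0,0]
  jaw: 0.015
  newtons: 30

```text
time_s: 12.07
position: [0.5492, -0.1458, 0.0672]
tool_rot: [[-0.145, 0.989, 0.002], [0.989, 0.145, -0.001], [-0.001, 0.002, -1.0]]
ft_force: [-0.2, -0.7, 7.1]
grip_width: 0.0261
```

>>> jog_arm:
  travel:
    - [0,0,0.006]
    - [0,0,0.012]
    - [0,0,0.018]
    - [0,0,0.024]
    - [0,0,0.03]
    - [0,0,0.03]
    - [0,0,0.015]
    - [0,0,0]
    - [0,0,0]
  dr:
    - [0,0,0]
    - [0,0,0]
    - [0,0,0]
    - [0,0,0]
    - [0,0,0]
    - [0,0,0]
    - [0,0,0]
    - [0,0,0]
    - [0,0,0]

```text
time_s: 12.82
position: [0.5486, -0.1455, 0.2016]
tool_rot: [[-0.145, 0.989, 0.001], [0.989, 0.145, -0.0], [-0.0, 0.0, -1.0]]
ft_force: [0.4, -0.2, -1.4]
grip_width: 0.0263
```

```bash
python3 snap.py w10
```

```text
12.8667 [ 0.5482 -0.1453  0.2005] [[-0.145, 0.9894, -0.0015], [0.9894, 0.145, 0.0007], [0.0009, -0.0013, -1.0]] [0.31 0.32 0.34] 0.026473530777064137
```

View pics/w10.png

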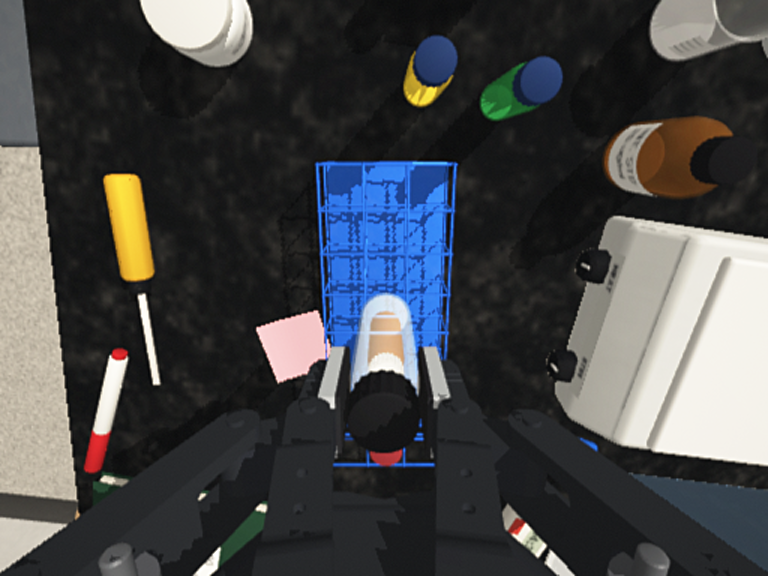

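>>> jog_arm:
  travel:
    - [0.0017,0.012,0]
    - [0.0018,0.023,0]
    - [0.0018,0.028,0]
    - [0.0018,0.029,0]
    - [0.0018,0.029,0]
    - [0.0018,0.029,0]
    - [0.0018,0.029,0]
    - [0.0018,0.029,0]
    - [0.0018,0.029,0]
    - [0.0018,0.028,0]
    - [0.0018,0.026,0]
    - [0.0018,0.0196,0]
    - [0,0,-0.02]
    - [0,0,-0.03]
    - [0,0,-0.015]
    - [0,0,0]
    - [0,0,0]
  dr:
    - [0,0,-0.011]
    - [0,0,-0.011]
    - [0,0,-0.011]
    - [0,0,-0.011]
    - [0,0,-0.011]
    - [0,0,-0.011]
    - [0,0,-0.011]
    - [0,0,-0.011]
    - [0,0,-0.011]
    - [0,0,-0.011]
    - [0,0,-0.011]
    - [0,0,-0.012]
    - [0,0,0]
    - [0,0,0]
    - [0,0,0]
    - [0,0,0]
    - [0,0,0]

```text
time_s: 14.28
position: [0.5696, 0.165, 0.135]
tool_rot: [[-0.012, 1.0, -0.003], [1.0, 0.012, -0.0], [-0.0, -0.003, -1.0]]
ft_force: [-0.1, 0.2, -0.6]
grip_width: 0.0266
```

```bash
python3 snap.py w11; python3 snap.py s11 scene; python3 -c "
import cv2;a=cv2.imread('pics/s11.png')[150:330,280:500];b=cv2.imread('pics/w11.png')[150:576,200:600]
cv2.imwrite('pics/c11.png',cv2.hconcat([cv2.resize(a,(400,400)),cv2.resize(b,(400,400))]))"
```

```text
14.3333 [0.5703 0.165  0.1363] [[-0.0123, 0.9999, -0.0006], [0.9999, 0.0123, -0.0], [-0.0, -0.0006, -1.0]] [ 0.11 -0.4   0.15] 0.026492858105286086
14.3833 [0.5706 0.165  0.137 ] [[-0.0124, 0.9999, 0.001], [0.9999, 0.0124, 0.0001], [0.0001, 0.001, -1.0]] [-0.24  0.18 -0.14] 0.026300556365880103
```

View pics/c11.png

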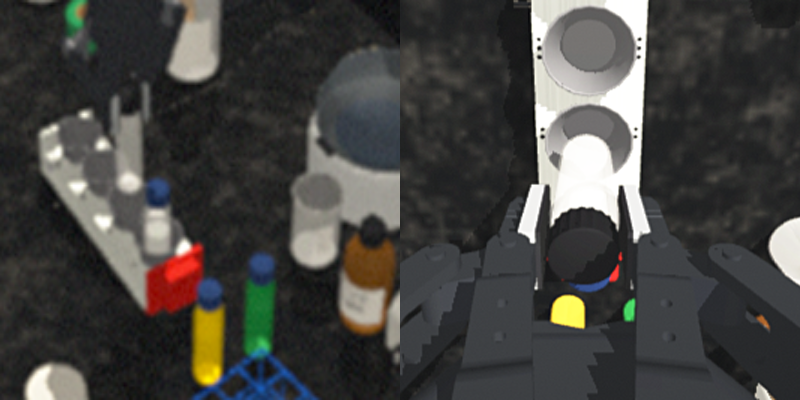

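>>> jog_arm:
  travel:
    - [0,0,-0.015]
    - [0,0,-0.015]
    - [0,0,-0.012]
    - [0,0,-0.008]
    - [0,0,-0.005]
    - [0,0,-0.003]
    - [0,0,-0.0025]
    - [0,0,-0.001]
    - [0,0,-0.001]
    - [0,0,0]
    - [0,0,0]
  dr:
    - [0,0,0]
    - [0,0,0]
    - [0,0,0]
    - [0,0,0]
    - [0,0,0]
    - [0,0,0]
    - [0,0,0]
    - [0,0,0]
    - [0,0,0]
    - [0,0,0]
    - [0,0,0]

```text
time_s: 15.3
position: [0.5707, 0.1651, 0.0752]
tool_rot: [[-0.013, 1.0, 0.002], [1.0, 0.013, 0.0], [0.0, 0.002, -1.0]]
ft_force: [-1.5, -0.7, 6.5]
grip_width: 0.0262
```

Contact on the cup floor again; release and go for the amber vial.

>>> jog_arm:
  travel:
    - [0,0,0]
    - [0,0,0]
    - [0,0,0]
    - [0,0,0]
    - [0,0,0]
  dr:
    - [0,0,0]
    - [0,0,0]
    - [0,0,0]
    - [0,0,0]
    - [0,0,0]
  jaw: 0.06

```text
time_s: 15.72
position: [0.5702, 0.165, 0.0738]
tool_rot: [[-0.012, 1.0, -0.0], [1.0, 0.012, -0.0], [0.0, -0.0, -1.0]]
ft_force: [-0.2, 0.6, 0.4]
grip_width: 0.0602
```

>>> jog_arm:
  travel:
    - [0,0,0.015]
    - [0,0,0.025]
    - [0,0,0.03]
    - [0,0,0.03]
    - [0,0,0.0275]
    - [0,0,0]
  dr:
    - [0,0,0]
    - [0,0,0]
    - [0,0,0]
    - [0,0,0]
    - [0,0,0]
    - [0,0,0]

```text
time_s: 16.22
position: [0.5721, 0.1653, 0.2071]
tool_rot: [[-0.013, 1.0, 0.01], [1.0, 0.013, 0.001], [0.001, 0.01, -1.0]]
ft_force: [0.3, -0.5, -0.8]
grip_width: 0.0599
```

```bash
python3 snap.py w12; python3 snap.py s12 scene; python3 -c "
import cv2;a=cv2.imread('pics/s12.png')[150:330,280:500];b=cv2.imread('pics/w12.png')[100:526,200:600]
cv2.imwrite('pics/c12.png',cv2.hconcat([cv2.resize(a,(400,400)),cv2.resize(b,(400,400))]))"
```

```text
16.2667 [0.5712 0.1652 0.2041] [[-0.0126, 0.9999, 0.0059], [0.9999, 0.0126, 0.0005], [0.0004, 0.0059, -1.0]] [0.52 0.79 0.44] 0.059790482784649296
16.3167 [0.5704 0.1651 0.202 ] [[-0.0125, 0.9999, 0.0017], [0.9999, 0.0125, 0.0001], [0.0001, 0.0017, -1.0]] [ 0.17  0.03 -0.45] 0.06022197944682646
```

View pics/c12.png

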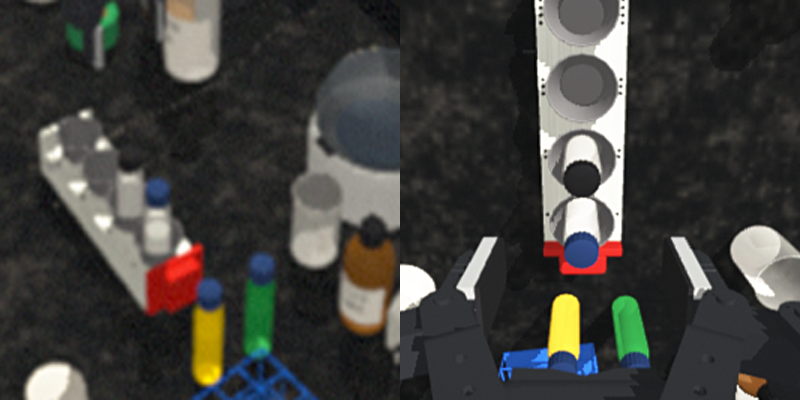

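>>> jog_arm:
  travel:
    - [-0.001,-0.015,0]
    - [-0.001,-0.028,0]
    - [-0.001,-0.031,0]
    - [-0.001,-0.031,0]
    - [-0.001,-0.031,0]
    - [-0.001,-0.031,0]
    - [-0.001,-0.031,0]
    - [-0.001,-0.031,0]
    - [-0.001,-0.031,0]
    - [-0.001,-0.031,0]
    - [-0.001,-0.031,0]
    - [-0.001,-0.028,0]
    - [-0.0005,-0.022,0]
    - [0,0,-0.03]
    - [0,0,-0.035]
    - [0,0,-0.028]
    - [0,0,0]
    - [0,0,0]
    - [0,0,0]
  dr:
    - [0,0,0.01]
    - [0,0,0.01]
    - [0,0,0.01]
    - [0,0,0.01]
    - [0,0,0.01]
    - [0,0,0.01]
    - [0,0,0.01]
    - [0,0,0.01]
    - [0,0,0.01]
    - [0,0,0.01]
    - [0,0,0.011]
    - [0,0,0.011]
    - [0,0,0.011]
    - [0,0,0]
    - [0,0,0]
    - [0,0,0]
    - [0,0,0]
    - [0,0,0]
    - [0,0,0]

```text
time_s: 17.9
position: [0.5583, -0.2072, 0.1095]
tool_rot: [[-0.145, 0.989, 0.001], [0.989, 0.145, -0.001], [-0.001, 0.001, -1.0]]
ft_force: [0.4, -0.3, 0.0]
grip_width: 0.0599
```

```bash
python3 snap.py w13
```

```text
17.95 [ 0.5585 -0.2073  0.11  ] [[-0.1452, 0.9894, 0.0023], [0.9894, 0.1452, -0.0015], [-0.0018, 0.0021, -1.0]] [-0.13  0.47 -0.12] 0.0601945222743093
```

View pics/w13.png

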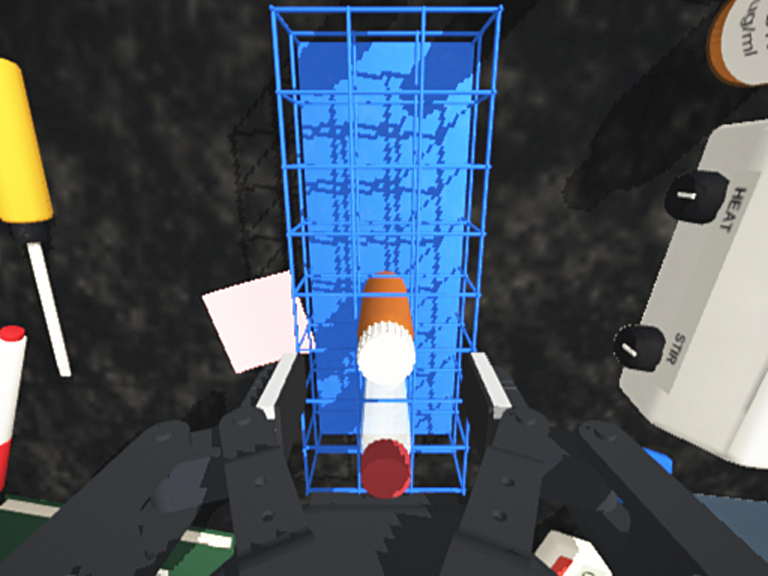

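Amber cap at (386,354), centred between the pads, same as before. Grasp.

>>> jog_arm:
  travel:
    - [0,0,-0.02]
    - [0,0,-0.015]
    - [0,0,-0.007]
    - [0,0,0]
    - [0,0,0]
  dr:
    - [0,0,0]
    - [0,0,0]
    - [0,0,0]
    - [0,0,0]
    - [0,0,0]

```text
time_s: 18.37
position: [0.5582, -0.2072, 0.0675]
tool_rot: [[-0.145, 0.989, 0.001], [0.989, 0.145, -0.001], [-0.001, 0.001, -1.0]]
ft_force: [0.7, 0.1, -0.1]
grip_width: 0.06
```

>>> jog_arm:
  travel:
    - [0,0,0]
    - [0,0,0]
    - [0,0,0]
    - [0,0,0]
    - [0,0,0]
    - [0,0,0]
    - [0,0,0]
    - [0,0,0]
  dr:
    - [0,0,0]
    - [0,0,0]
    - [0,0,0]
    - [0,0,0]
    - [0,0,0]
    - [0,0,0]
    - [0,0,0]
    - [0,0,0]
  jaw: 0.015
  newtons: 30

```text
time_s: 19.03
position: [0.5582, -0.2073, 0.0673]
tool_rot: [[-0.145, 0.989, 0.002], [0.989, 0.145, -0.001], [-0.001, 0.002, -1.0]]
ft_force: [0.4, 0.5, 6.1]
grip_width: 0.026
```

>>> jog_arm:
  travel:
    - [0,0,0.006]
    - [0,0,0.012]
    - [0,0,0.018]
    - [0,0,0.024]
    - [0,0,0.03]
    - [0,0,0.03]
    - [0,0,0.015]
    - [0,0,0]
    - [0,0,0]
  dr:
    - [0,0,0]
    - [0,0,0]
    - [0,0,0]
    - [0,0,0]
    - [0,0,0]
    - [0,0,0]
    - [0,0,0]
    - [0,0,0]
    - [0,0,0]

```text
time_s: 19.78
position: [0.5576, -0.2069, 0.2014]
tool_rot: [[-0.145, 0.989, 0.0], [0.989, 0.145, -0.0], [-0.0, 0.0, -1.0]]
ft_force: [0.5, -0.8, -1.0]
grip_width: 0.0261
```

```bash
python3 snap.py w14
```

```text
19.8333 [ 0.5572 -0.2067  0.2003] [[-0.145, 0.9894, -0.0016], [0.9894, 0.145, 0.001], [0.0012, -0.0015, -1.0]] [ 0.59  0.49 -0.42] 0.026262901359915384
```

View pics/w14.png

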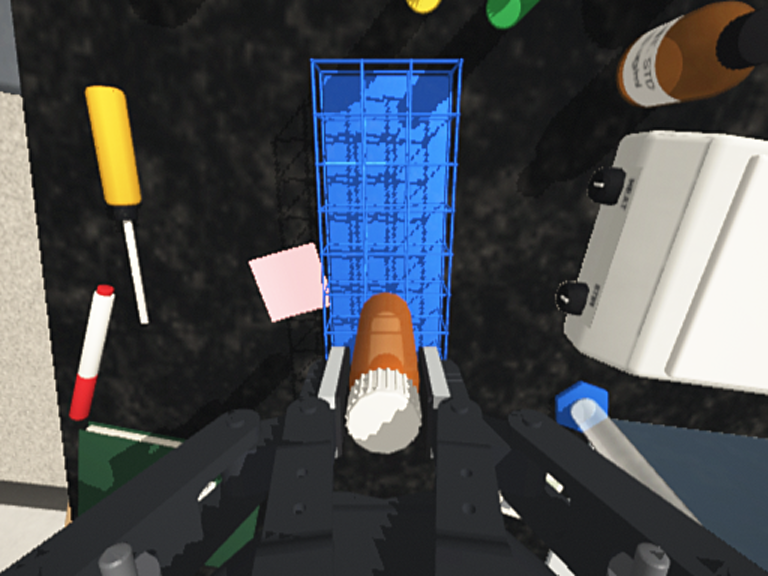

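>>> jog_arm:
  travel:
    - [0.0007,0.012,0]
    - [0.0007,0.022,0]
    - [0.0007,0.028,0]
    - [0.0008,0.029,0]
    - [0.0008,0.029,0]
    - [0.0008,0.029,0]
    - [0.0008,0.029,0]
    - [0.0008,0.029,0]
    - [0.0008,0.029,0]
    - [0.0008,0.029,0]
    - [0.0007,0.029,0]
    - [0.0007,0.029,0]
    - [0.0007,0.029,0]
    - [0.0007,0.029,0]
    - [0.0007,0.027,0]
    - [0.0007,0.02,0]
    - [0,0,-0.02]
    - [0,0,-0.03]
    - [0,0,-0.015]
    - [0,0,0]
  dr:
    - [0,0,-0.008]
    - [0,0,-0.008]
    - [0,0,-0.008]
    - [0,0,-0.008]
    - [0,0,-0.008]
    - [0,0,-0.008]
    - [0,0,-0.008]
    - [0,0,-0.008]
    - [0,0,-0.008]
    - [0,0,-0.008]
    - [0,0,-0.008]
    - [0,0,-0.009]
    - [0,0,-0.009]
    - [0,0,-0.009]
    - [0,0,-0.009]
    - [0,0,-0.009]
    - [0,0,0]
    - [0,0,0]
    - [0,0,0]
    - [0,0,0]

```text
time_s: 21.5
position: [0.5671, 0.2207, 0.1309]
tool_rot: [[-0.013, 1.0, -0.01], [1.0, 0.013, -0.002], [-0.002, -0.01, -1.0]]
ft_force: [-0.7, -0.1, -1.3]
grip_width: 0.0261
```

```bash
python3 snap.py w15; python3 snap.py s15 scene; python3 -c "
import cv2;a=cv2.imread('pics/s15.png')[150:330,280:500];b=cv2.imread('pics/w15.png')[150:576,200:600]
cv2.imwrite('pics/c15.png',cv2.hconcat([cv2.resize(a,(400,400)),cv2.resize(b,(400,400))]))"
```

```text
21.55 [0.5683 0.2208 0.1335] [[-0.0126, 0.9999, -0.0062], [0.9999, 0.0125, -0.0011], [-0.0011, -0.0062, -1.0]] [ 0.23 -0.24  1.43] 0.02610050270814183
21.6 [0.5693 0.2209 0.1354] [[-0.0124, 0.9999, -0.0024], [0.9999, 0.0124, -0.0004], [-0.0004, -0.0024, -1.0]] [0.45 0.8  0.57] 0.026448348653312012
```

View pics/c15.png

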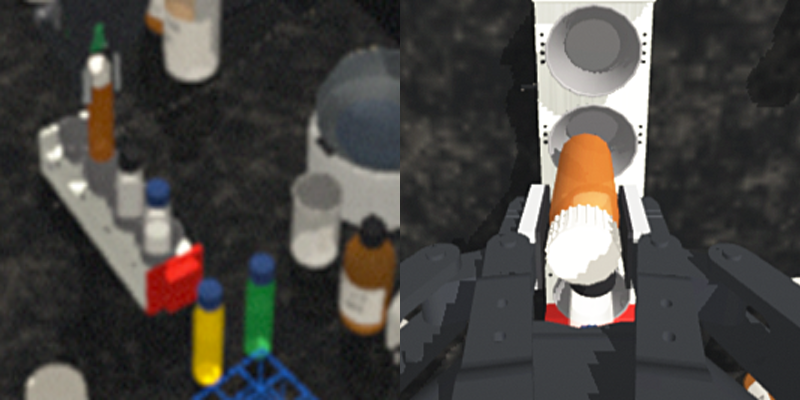

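>>> jog_arm:
  travel:
    - [0,0,0]
    - [0,0,-0.015]
    - [0,0,-0.015]
    - [0,0,-0.012]
    - [0,0,-0.008]
    - [0,0,-0.005]
    - [0,0,-0.003]
    - [0,0,-0.0025]
    - [0,0,-0.001]
    - [0,0,-0.001]
    - [0,0,0]
    - [0,0,0]
  dr:
    - [0,0,0]
    - [0,0,0]
    - [0,0,0]
    - [0,0,0]
    - [0,0,0]
    - [0,0,0]
    - [0,0,0]
    - [0,0,0]
    - [0,0,0]
    - [0,0,0]
    - [0,0,0]
    - [0,0,0]

```text
time_s: 22.6
position: [0.5701, 0.2212, 0.0753]
tool_rot: [[-0.013, 1.0, 0.002], [1.0, 0.013, 0.0], [0.0, 0.002, -1.0]]
ft_force: [-0.4, -0.5, 6.0]
grip_width: 0.0262
```

>>> jog_arm:
  travel:
    - [0,0,0]
    - [0,0,0]
    - [0,0,0]
    - [0,0,0]
    - [0,0,0]
  dr:
    - [0,0,0]
    - [0,0,0]
    - [0,0,0]
    - [0,0,0]
    - [0,0,0]
  jaw: 0.06

```text
time_s: 23.02
position: [0.5696, 0.2211, 0.0738]
tool_rot: [[-0.013, 1.0, -0.0], [1.0, 0.013, 0.0], [0.0, -0.0, -1.0]]
ft_force: [0.0, 0.9, -0.1]
grip_width: 0.0602
```

>>> jog_arm:
  travel:
    - [0,0,0.015]
    - [0,0,0.025]
    - [0,0,0.03]
    - [0,0,0.03]
    - [0,0,0.0275]
    - [0,0,0]
  dr:
    - [0,0,0]
    - [0,0,0]
    - [0,0,0]
    - [0,0,0]
    - [0,0,0]
    - [0,0,0]

```text
time_s: 23.52
position: [0.5714, 0.2215, 0.2073]
tool_rot: [[-0.013, 1.0, 0.01], [1.0, 0.013, 0.002], [0.002, 0.01, -1.0]]
ft_force: [0.0, 0.5, 0.8]
grip_width: 0.0598
```

```bash
python3 snap.py w16; python3 snap.py s16 scene; python3 -c "
import cv2;a=cv2.imread('pics/s16.png')[150:330,280:500];b=cv2.imread('pics/w16.png')[100:526,200:600]
cv2.imwrite('pics/c16.png',cv2.hconcat([cv2.resize(a,(400,400)),cv2.resize(b,(400,400))]))"
```

```text
23.5667 [0.5706 0.2213 0.2042] [[-0.0126, 0.9999, 0.0058], [0.9999, 0.0126, 0.0011], [0.001, 0.0058, -1.0]] [ 1.03 -0.01 -0.16] 0.059761247386783456
23.6167 [0.5698 0.2211 0.202 ] [[-0.0125, 0.9999, 0.0018], [0.9999, 0.0125, 0.0003], [0.0003, 0.0018, -1.0]] [ 0.28  0.07 -1.07] 0.06021463971475929
```

View pics/c16.png

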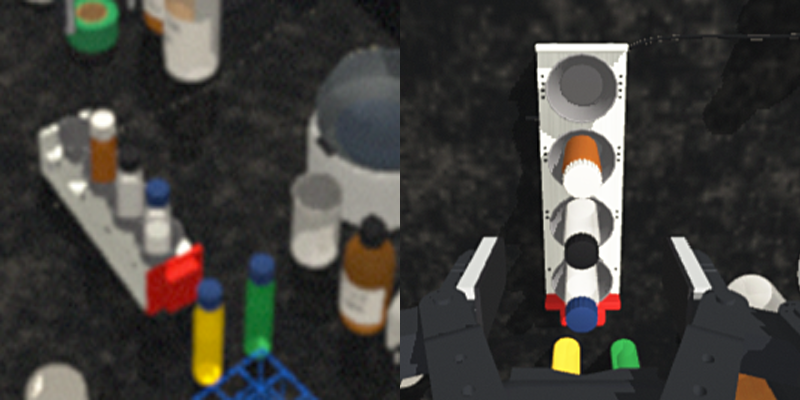

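>>> jog_arm:
  travel:
    - [0,-0.015,0]
    - [0,-0.026,0]
    - [0,-0.031,0]
    - [0,-0.031,0]
    - [0,-0.031,0]
    - [0,-0.031,0]
    - [-0.001,-0.031,0]
    - [0,-0.031,0]
    - [0,-0.031,0]
    - [-0.001,-0.031,0]
    - [0,-0.031,0]
    - [0,-0.031,0]
    - [-0.001,-0.031,0]
    - [0,-0.031,0]
    - [0,-0.031,0]
    - [0,-0.028,0]
    - [0,-0.0173,0]
    - [0,0,0]
    - [0,0,0]
  dr:
    - [0,0,0.007]
    - [0,0,0.007]
    - [0,0,0.007]
    - [0,0,0.008]
    - [0,0,0.008]
    - [0,0,0.008]
    - [0,0,0.008]
    - [0,0,0.008]
    - [0,0,0.008]
    - [0,0,0.008]
    - [0,0,0.008]
    - [0,0,0.008]
    - [0,0,0.008]
    - [0,0,0.008]
    - [0,0,0.008]
    - [0,0,0.008]
    - [0,0,0.008]
    - [0,0,0]
    - [0,0,0]

```text
time_s: 25.2
position: [0.5661, -0.2685, 0.1995]
tool_rot: [[-0.143, 0.99, -0.002], [0.99, 0.143, 0.002], [0.002, -0.002, -1.0]]
ft_force: [0.3, -0.6, -0.0]
grip_width: 0.06
```

>>> jog_arm:
  travel:
    - [0,0,-0.03]
    - [0,0,-0.035]
    - [0,0,-0.028]
    - [0,0,0]
    - [0,0,0]
    - [0,0,0]
  dr:
    - [0,0,0]
    - [0,0,0]
    - [0,0,0]
    - [0,0,0]
    - [0,0,0]
    - [0,0,0]

```text
time_s: 25.7
position: [0.5675, -0.268, 0.1101]
tool_rot: [[-0.146, 0.989, 0.002], [0.989, 0.146, -0.001], [-0.002, 0.002, -1.0]]
ft_force: [-0.7, -0.6, 0.2]
grip_width: 0.0603
```

```bash
python3 snap.py w17
```

```text
25.75 [ 0.5675 -0.2683  0.1105] [[-0.1456, 0.9893, 0.0028], [0.9893, 0.1456, -0.002], [-0.0024, 0.0025, -1.0]] [ 0.08 -0.11  0.1 ] 0.05985919065357503
```

View pics/w17.png

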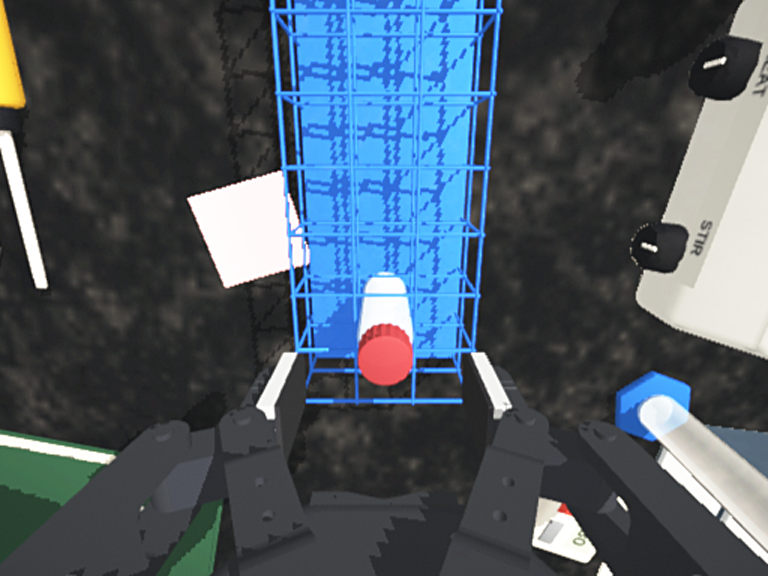

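Red cap at (385,355), centred between the pads. Grasp.

>>> jog_arm:
  travel:
    - [0,0,-0.02]
    - [0,0,-0.015]
    - [0,0,-0.007]
    - [0,0,0]
    - [0,0,0]
  dr:
    - [0,0,0]
    - [0,0,0]
    - [0,0,0]
    - [0,0,0]
    - [0,0,0]

```text
time_s: 26.17
position: [0.5672, -0.2685, 0.0676]
tool_rot: [[-0.145, 0.989, 0.002], [0.989, 0.145, -0.001], [-0.001, 0.001, -1.0]]
ft_force: [1.0, -0.1, -0.6]
grip_width: 0.06
```

>>> jog_arm:
  travel:
    - [0,0,0]
    - [0,0,0]
    - [0,0,0]
    - [0,0,0]
    - [0,0,0]
    - [0,0,0]
    - [0,0,0]
    - [0,0,0]
  dr:
    - [0,0,0]
    - [0,0,0]
    - [0,0,0]
    - [0,0,0]
    - [0,0,0]
    - [0,0,0]
    - [0,0,0]
    - [0,0,0]
  jaw: 0.015
  newtons: 30

```text
time_s: 26.83
position: [0.5671, -0.2686, 0.0674]
tool_rot: [[-0.145, 0.989, 0.002], [0.989, 0.145, -0.001], [-0.001, 0.002, -1.0]]
ft_force: [0.1, 0.1, 5.9]
grip_width: 0.0263
```

>>> jog_arm:
  travel:
    - [0,0,0.006]
    - [0,0,0.012]
    - [0,0,0.018]
    - [0,0,0.024]
    - [0,0,0.03]
    - [0,0,0.03]
    - [0,0,0.015]
    - [0,0,0]
    - [0,0,0]
  dr:
    - [0,0,0]
    - [0,0,0]
    - [0,0,0]
    - [0,0,0]
    - [0,0,0]
    - [0,0,0]
    - [0,0,0]
    - [0,0,0]
    - [0,0,0]

```text
time_s: 27.58
position: [0.5665, -0.2682, 0.2016]
tool_rot: [[-0.145, 0.989, 0.0], [0.989, 0.145, -0.0], [-0.0, 0.0, -1.0]]
ft_force: [0.0, -0.0, -0.4]
grip_width: 0.0264
```

```bash
python3 snap.py w18
```

```text
27.6333 [ 0.5661 -0.268   0.2003] [[-0.1449, 0.9894, -0.0016], [0.9894, 0.1449, 0.001], [0.0012, -0.0014, -1.0]] [ 0.21  0.08 -0.37] 0.02616612892946829
```

View pics/w18.png

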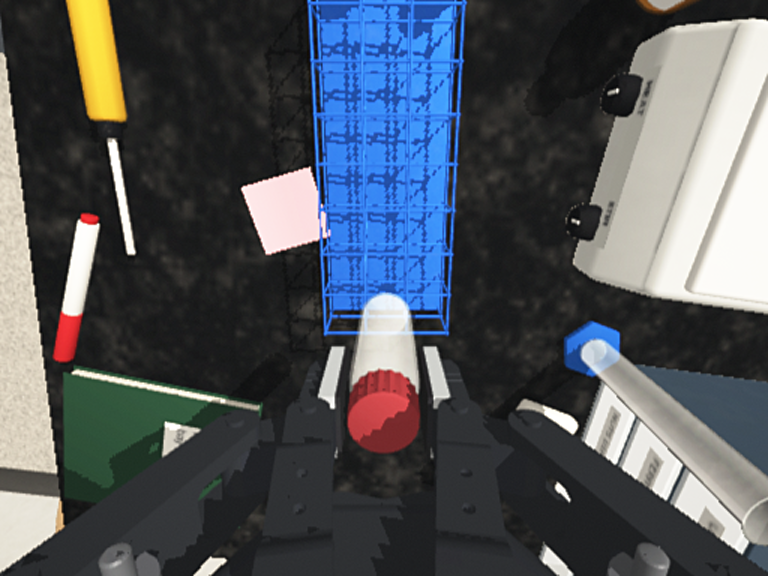

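>>> jog_arm:
  travel:
    - [0,0.012,0]
    - [0,0.022,0]
    - [0,0.03,0]
    - [0,0.03,0]
    - [0,0.03,0]
    - [0,0.03,0]
    - [0,0.03,0]
    - [0.001,0.03,0]
    - [0,0.03,0]
    - [0,0.03,0]
    - [0,0.03,0]
    - [0.001,0.03,0]
    - [0,0.03,0]
    - [0,0.03,0]
    - [0,0.03,0]
    - [0.0003,0.03,0]
    - [0,0.03,0]
    - [0,0.03,0]
    - [0,0.02,0]
    - [0,0.0113,0]
  dr:
    - [0,0,-0.006]
    - [0,0,-0.006]
    - [0,0,-0.006]
    - [0,0,-0.006]
    - [0,0,-0.006]
    - [0,0,-0.006]
    - [0,0,-0.006]
    - [0,0,-0.007]
    - [0,0,-0.007]
    - [0,0,-0.007]
    - [0,0,-0.007]
    - [0,0,-0.007]
    - [0,0,-0.007]
    - [0,0,-0.007]
    - [0,0,-0.007]
    - [0,0,-0.007]
    - [0,0,-0.007]
    - [0,0,-0.007]
    - [0,0,-0.007]
    - [0,0,-0.007]

```text
time_s: 29.3
position: [0.5674, 0.2798, 0.1998]
tool_rot: [[-0.014, 1.0, -0.003], [1.0, 0.014, -0.0], [-0.0, -0.003, -1.0]]
ft_force: [-0.5, 0.7, -0.7]
grip_width: 0.0261
```

>>> jog_arm:
  travel:
    - [0,0,-0.02]
    - [0,0,-0.03]
    - [0,0,-0.015]
    - [0,0,0]
    - [0,0,0]
    - [0,0,0]
  dr:
    - [0,0,0]
    - [0,0,0]
    - [0,0,0]
    - [0,0,0]
    - [0,0,0]
    - [0,0,0]

```text
time_s: 29.8
position: [0.5693, 0.277, 0.1374]
tool_rot: [[-0.012, 1.0, 0.001], [1.0, 0.012, 0.0], [0.0, 0.001, -1.0]]
ft_force: [-0.0, 0.0, -0.3]
grip_width: 0.0261
```

```bash
python3 snap.py w19; python3 snap.py s19 scene; python3 -c "
import cv2;a=cv2.imread('pics/s19.png')[110:330,250:500];b=cv2.imread('pics/w19.png')[150:576,200:600]
cv2.imwrite('pics/c19.png',cv2.hconcat([cv2.resize(a,(400,400)),cv2.resize(b,(400,400))]))"
```

```text
29.85 [0.5695 0.277  0.1377] [[-0.0121, 0.9999, 0.0022], [0.9999, 0.0121, 0.0006], [0.0005, 0.0022, -1.0]] [ 0.01  1.08 -0.43] 0.02619514271704081
29.9 [0.5695 0.2771 0.1378] [[-0.0122, 0.9999, 0.0024], [0.9999, 0.0122, 0.0006], [0.0006, 0.0024, -1.0]] [ 0.18 -0.01  0.06] 0.026469366561247838
```

View pics/c19.png

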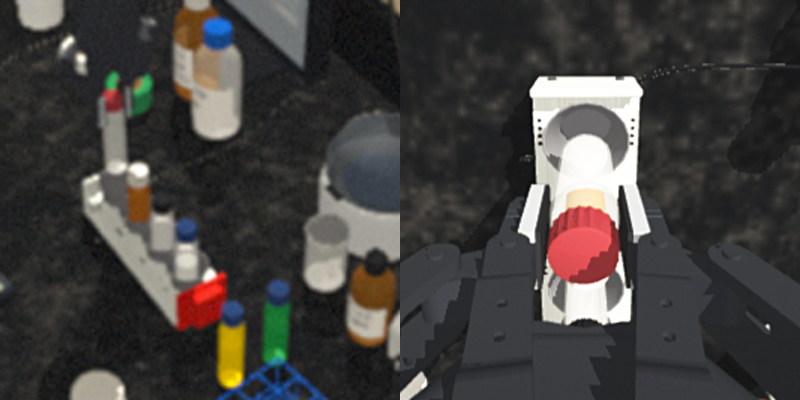

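>>> jog_arm:
  travel:
    - [0,0,-0.015]
    - [0,0,-0.015]
    - [0,0,-0.012]
    - [0,0,-0.008]
    - [0,0,-0.005]
    - [0,0,-0.003]
    - [0,0,-0.0025]
    - [0,0,-0.001]
    - [0,0,-0.001]
    - [0,0,0]
    - [0,0,0]
  dr:
    - [0,0,0]
    - [0,0,0]
    - [0,0,0]
    - [0,0,0]
    - [0,0,0]
    - [0,0,0]
    - [0,0,0]
    - [0,0,0]
    - [0,0,0]
    - [0,0,0]
    - [0,0,0]

```text
time_s: 30.82
position: [0.5694, 0.2772, 0.0754]
tool_rot: [[-0.013, 1.0, 0.002], [1.0, 0.013, 0.001], [0.001, 0.002, -1.0]]
ft_force: [-0.8, -0.4, 6.1]
grip_width: 0.0265
```

>>> jog_arm:
  travel:
    - [0,0,0]
    - [0,0,0]
    - [0,0,0]
    - [0,0,0]
    - [0,0,0]
  dr:
    - [0,0,0]
    - [0,0,0]
    - [0,0,0]
    - [0,0,0]
    - [0,0,0]
  jaw: 0.06

```text
time_s: 31.23
position: [0.5689, 0.277, 0.0737]
tool_rot: [[-0.012, 1.0, -0.0], [1.0, 0.012, -0.0], [-0.0, -0.0, -1.0]]
ft_force: [-0.6, -0.3, -0.3]
grip_width: 0.06
```

>>> jog_arm:
  travel:
    - [0,0,0.015]
    - [0,0,0.025]
    - [0,0,0.03]
    - [0,0,0.03]
    - [0,0,0.03]
    - [0,0,0.03]
    - [0,0,0]
    - [0,0,0]
  dr:
    - [0,0,0]
    - [0,0,0]
    - [0,0,0]
    - [0,0,0]
    - [0,0,0]
    - [0,0,0]
    - [0,0,0]
    - [0,0,0]

```text
time_s: 31.9
position: [0.5693, 0.2772, 0.2353]
tool_rot: [[-0.013, 1.0, 0.003], [1.0, 0.013, 0.001], [0.001, 0.003, -1.0]]
ft_force: [-1.9, -0.4, -0.6]
grip_width: 0.0602
```

```bash
python3 snap.py w20; python3 snap.py s20 scene; python3 snap.py t20 top; python3 -c "
import cv2;a=cv2.imread('pics/s20.png')[110:330,250:500];b=cv2.imread('pics/w20.png')[100:526,200:600]
cv2.imwrite('pics/c20.png',cv2.hconcat([cv2.resize(a,(400,400)),cv2.resize(b,(400,400))]))"
```

```text
31.95 [0.5687 0.277  0.2335] [[-0.0125, 0.9999, -0.0002], [0.9999, 0.0125, -0.0001], [-0.0001, -0.0002, -1.0]] [-0.46 -0.26 -0.15] 0.060092784576195005
32.0 [0.5685 0.2769 0.2326] [[-0.0125, 0.9999, -0.002], [0.9999, 0.0125, -0.0006], [-0.0006, -0.002, -1.0]] [ 0.14  0.09 -1.15] 0.059664583586387474
32.05 [0.5685 0.2769 0.2322] [[-0.0124, 0.9999, -0.0028], [0.9999, 0.0124, -0.0007], [-0.0007, -0.0028, -1.0]] [-0.07 -0.16 -0.38] 0.059974636206539506
```

View pics/c20.png

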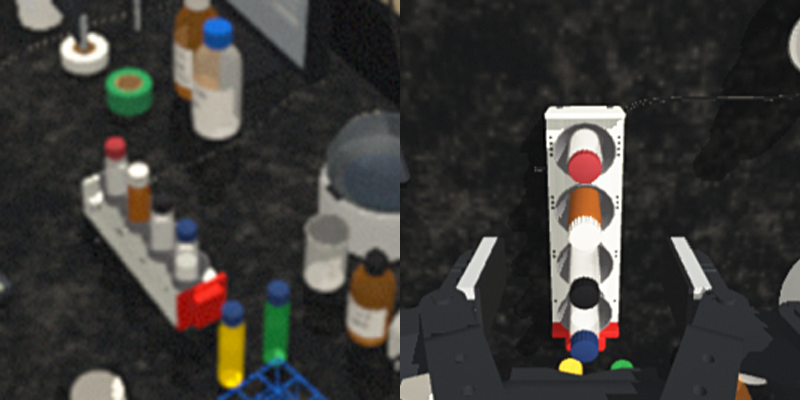

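View pics/t20.png

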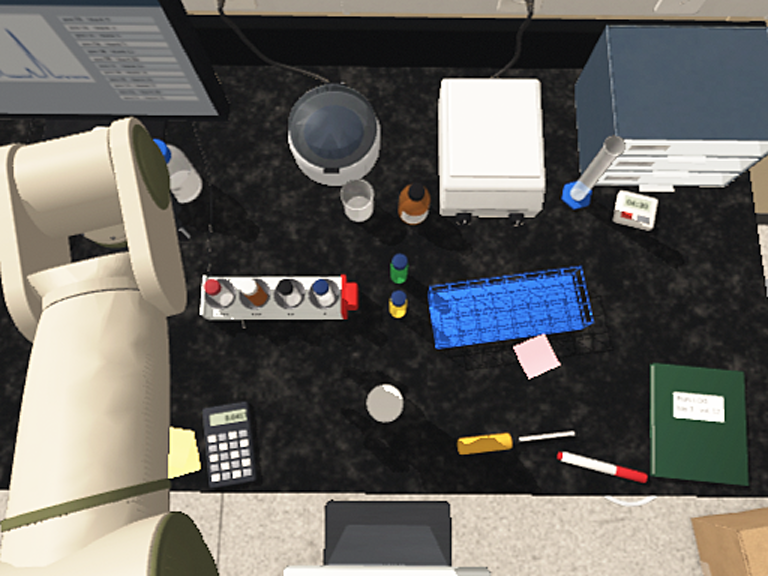

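```bash
python3 - <<'E'
import pickle
from h import *
s=pickle.load(open("s20.pkl","rb"))[0];t=pickle.load(open("t20.pkl","rb"))[0]
sc=[(186,227),(163,200),(138,169),(115,144)];tp=[(321,287),(286,287),(249,287),(212,287)]
for n,a,b in zip(["blue","black","amber","red"],sc,tp):
    u=((a[0]/1.6+250)/1.5-.17,(a[1]/1.818+110)/1.5-.17);v=(b[0]/1.5-.17,b[1]/1.5-.17)
    X,e=tri([(s,*u),(t,*v)]);print(n,X.round(4),np.round(e,4))
E
python3 -c "
import cv2
a=cv2.imread('pics/t20.png')[260:335,190:370];cv2.imwrite('pics/t20c.png',cv2.resize(a,None,fx=4.2,fy=4.2,interpolation=cv2.INTER_CUBIC))"
```

```text
blue [0.5696 0.1041 0.1062] [0.0019 0.0019]
black [0.5699 0.1579 0.1044] [0.0024 0.0024]
amber [0.5679 0.2134 0.1095] [0.0022 0.0022]
red [0.5678 0.2707 0.1067] [0.002 0.002]
```

View pics/t20c.png

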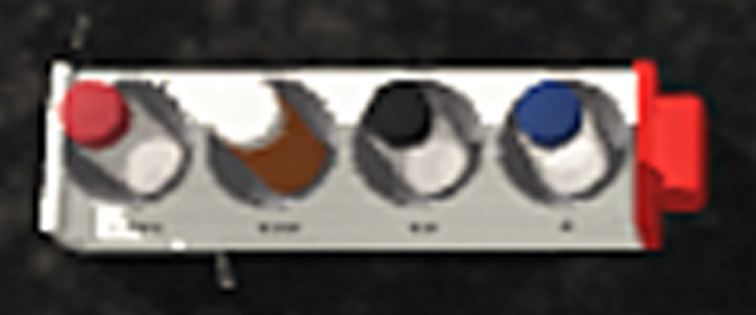

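```bash
python3 -c "
from rig import close_job
print(close_job())"
```

```text
the job is handed in; nothing more can be done
None
```

The four vials are in the tray in run order: blue in the well at the red end, then black, amber and red. I lifted each one straight out of the rack, carried it upright and lowered it until it touched the cup floor (6–8 N) before letting go. The job was handed in at about 32 s.

**Seating:** the last pictures (top, scene and wrist) show all four upright in their wells. Their cap tops measure 104–110 mm high, against 107 mm when fully down.

**Other objects:** the bottle, beaker, jar and the two look-alike vials (green and yellow) look unmoved, and the gripper was clear of everything. I judged this by eye from the pictures.

**Disagreements:**
- The scene and top cameras disagreed with each other by about 4 mm, so I aimed by the wrist camera.
- The same two-camera check put the caps 4–6 mm off along the row from the released positions. I put this down to that camera mismatch.
- The gripper read 26.3 mm on the 27.4 mm glass every time, but nothing slipped.
- My automatic circle fit for the wells failed, so I read the well rims off enlarged pictures instead.

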